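Draw an air sample with the cased hand pump

TASK

Take an air sample with the hand pump in the grey carrying case: swing the hasp up off the catch on the front of the case, open the lid right up until it stands upright or leans back, then draw the pump's plunger out by its black spool grip, against the return spring, until the black piston inside the glass cylinder is level with the steel marker ring clamped round the glass. Do not draw past the ring or shift it, and leave the things round the case where they are. Finish while still holding the plunger at the ring; the spring takes it back if it is let go.

Things in the scene. Friction and masses are not known exactly. Their poses are not given: they have to be found in the camera images.
- case: The grey carrying case with aluminium edges, fixed: 180 (x) x 350 (y) x 70 mm, 92 mm high with the lid shut; walls 5 mm, inner floor 13 mm up. Origin: centre of its underside; x from the front (hasp) to the lid hinge, z up. The pump lies along y, axis at x = -15, z = 48 mm: a 36 mm glass tube, 46 mm square end blocks up to z = 71. Its rod leaves the block at y = -14 mm and is drawn towards -y.
- hasp_hinge (a point): Middle of the hasp's hinge, on the lid's front edge, 96.5 mm in front of the case's middle and 80 mm up when the lid is shut. The hinge axis runs along the case's y.
- hasp_tab (a point): Middle of the rolled end of the hasp's pull tab: a steel roll 10 mm thick, 24 mm long along the case's y, pinched by its two round ends, on which it turns in the grip. The hasp is a slotted steel strap 26 mm wide; the tab stands out from its foot. With the hasp down it is 27 mm to the front of hasp_hinge and 33 mm below it: 33 mm in front of the case's wall, 47 mm above the worktop.
- hasp (a joint): Hasp angle, rad: 0 hangs down over the catch, grows as it swings outward and up, stop at 2.3. Clear of the catch from about 0.3. It is stiff and stays where it is left. While it is down its lower bar catches under the catch and the lid cannot be raised.
- lid_hinge (a point): Middle of the lid's hinge, on the far rim of the case, 90 mm behind its middle and 70 mm up. The axis runs along the case's y.
- lift_tab_left (a point): Middle of the rolled end of the lid's left lifting tab (case y = +110 mm): a steel roll 10 mm thick, 24 mm long along y, pinched by its two round ends, on which it turns in the grip; 28 mm in front of the lid's front edge, 82 mm above the worktop with the lid shut. From lid_hinge: 208 mm to the front, 12 mm up, turning with the lid.
- lift_tab_right (a point): The same on the right, at case y = -110 mm.
- lid (a joint): Lid angle, rad: 0 shut, 1.57 upright, stop at 1.80 leaning back. Its hinge is stiff (about 0.4 N m): the lid stays where it is left. Raising it by a lifting tab takes about 4 N.
- grip (a point): Centre of the plunger's black spool grip: 24 mm thick and 40 mm long along y between two flanges of 34 mm diameter. 48 mm above the worktop; with the plunger in it is at case x = -15, y = -51 mm, and the case's right end wall is inside at y = -170 mm.
- piston (a point): Centre of the black rubber piston (34 mm diameter, 12 mm thick) inside the glass, rigidly one with the grip: always 177 mm from it towards case +y. Hidden until the lid is open.
- plunger (a joint): How far the plunger is drawn out, m: 0 in, stop at 0.082. Its return spring pulls back with about 4 N at 0, rising to 12 N at 0.07.
- marker (a point): Centre of the steel marker ring clamped round the glass tube (5.6 mm wide, with a small screw on top), on the cylinder's axis; it was set somewhere between 42 and 70 mm from the piston's rest place towards case -y, and stays where it is. Hidden until the lid is open.
- bench_timer: Small cream bench timer, 51 x 62 x 57 mm, right of the case; origin under its centre.
- dropper_bottle_1: Dropper bottle with a black teat, 37 mm thick, 102 mm tall, right of the case; origin under its centre.
- petri_1: Petri dish, 66 mm wide, 16 mm high, in front of the case to the right; origin under its centre.
- stopper_1: Black rubber stopper, 34 mm wide, 28 mm high, in front of the case to the right; origin under its centre.
- label_roll: Roll of label tape lying flat, 68 mm wide, 20 mm high, in front of the case to the left; origin under its centre.
- notebook: Black notebook, 210 x 152 x 15 mm, left of the case; origin under its centre.
- pen_blue: Blue pen, 177 mm long, lying on the notebook; origin under its middle.

How it is judged:
On the way, in this order (a step that is already met when the one before it is completed fails the run):
1. the hasp is swung up off the catch (value of joint hasp above 0.5 rad), for 0.2 s.
2. the lid is opened right up (value of joint lid above 1.4 rad), for 0.2 s.
At the end, for the whole second after the job is handed in: The lid is open (over 1.4 rad), the piston's centre is within 5 mm of the marker ring's centre and still (under 4 mm/s), and the fingers hold the plunger (over 2 N of contact) (distance between piston and marker below 0.005 m and velocity of joint plunger between -0.004 and 0.004 m/s and contact force between the fingers and plunger above 2 N and value of joint lid above 1.4 rad); the arm keeps its last pose, push and grip.
It fails at once if the plunger is drawn more than 10 mm past the marker ring (y of piston in the frame of marker below -0.01 m).
It fails at once if the marker ring is shifted by more than 4 mm (distance of marker from where it was at the start of the episode above 0.004 m).
It fails at once if a thing beside the case is moved by more than 30 mm (distance of any of bench_timer, dropper_bottle_1, petri_1, stopper_1, label_roll, notebook, pen_blue from where it was at the start of the episode above 0.03 m).
It also fails if it takes over 64 s, if anything falls off the work surface, if the arm or the gripper's body presses on something with over 40 N, if the wrist force passes 120 N, or if a joint passes its speed limit or range.

ROBOT

A 6-joint arm with a two-finger parallel gripper is mounted at the origin on a cart in front of the work surface, level with it; the furniture and walls round the work are solid. World frame = base frame: x ahead of the robot, y to its left, z up, the work surface at z = 0. Lengths are in m, angles in rad, forces in N, time in s.
With the tool pointing down it reaches from about 0.225 to 0.875 m from the base axis. Payload 3.4 kg.
Tool frame: the origin (TCP) lies on the centre line of the jaws, within the pads' length; the fingertips stand 17 mm ahead of it and the grasp point (between the pads) lies 2 mm behind it (manip.finger_overhang is the distance from the TCP to the fingertips, in m); y points along the fingers, x is the direction in which the jaws open and shut, and the axes are right-handed (so a half turn about y gives the same grasp; the last joint's range is limited). The gripper opens to 85 mm and grips with 20 to 120 N. Pads are 22 mm wide; open, the fingers measure 114 mm over their backs; the gripper's body (76 mm by 85 mm) begins 54 mm behind the grasp point. The pads swing forward as they close: fully open they stand 13 mm farther back than shut.
Start: joints at [-1.443, 0.276, 1.505, -0, 1.361, -0.121], TCP at [0.142, -0.557, 0.217] pointing down, gripper open.
Joint ranges: [-2.89, 2.89], [-0.75, 2.08], [0.22, 2.7], [-1.18, 4.32], [0.11, 2.71], [-2.7, 2.7]. Speed limits (rad/s): [2.57, 2.57, 3.14, 3.14, 3.14, 3.14].

INTERFACE

Orientations are given as a unit quaternion [w, x, y, z].
In Python, from rig import manip gives the robot as it stands.
- The arm moves only by the tool arm_command, never from a script. Its argument "commands" is a list of rows, each a list of 3 entries, a list of its own where there are three numbers: the finger opening in cm, from 0 to 8.54, then the shift along the world's x, y, z in cm, then the turn about the world's z in rad. A call has 1 to 12 rows; each row shifts and turns the commanded pose from where the row before left it; what a row does not reach is not made up. A row lasts 1/10 s, in which the tool goes at most 50 mm and 8.59 degrees, less where a joint would pass 70% of its speed; a pose out of reach is approached as far as the arm can. A call with a gripper value outside its range is refused whole. The fingers move at their own pace and stop on an object; "grip_force" is the grip in N (left out, the last holds). Time passes only in rows, so rows that do not move let the fingers close. It gives the time, the measured TCP pose, the force and the opening at its end, in the units of the state.
- manip.get_state(): the state, without advancing time (a new reading comes with each control period).
- manip.get_image(name): name is "scene" or "top"; returns a dict with "pixels" (384x512x3 uint8, red, green, blue), "range_z" (384x512 float32, m along the optical axis (not along the pixel's ray), 0 where there is no reading), "intrinsics" (3x3 intrinsics, pixels), "R" (3x3) and "t" (3): a world point X has camera coordinates R X + t. Camera axes: x right, y down, z forward; pixel columns grow to the right and rows downward; lengths in m; the calibration is good to about 2 mm. A picture is of the moment at which its call begins.
- manip.sign_off(): hands the job in, once; it reports no verdict.
The state is a dict: "clock": time; "qpos": joint angles; "qd": joint speeds; "effort": joint torques, N m; "position": TCP position; "ee_rot": TCP orientation; "contact_force": force on the tool from outside, world axes, zero at the start; "moment": the same for the moment, N m; "width": finger opening in m.
Only numpy, scipy, OpenCV 4.12 (cv2) and the standard library are available. Lean on these libraries where they do the work, as an engineer would, in place of code of your own. Each camera call takes 0.05 s, during which the arm holds its last target.

## Working session

There is one attempt and no reset: what is moved stays moved. The work goes in short steps, Python scripts to look and compute and a tool call to move; the robot and the scene stay as the last step left them, time stands still between calls to the robot, and variables do not carry over. Pictures are saved under pics/ and viewed, and the job is handed in when it is done.

Besides the shell and the picture viewer there is one more tool, called after "Request:" as name(argument=value, ...), one argument or row to a line, values as JSON. arm_command: Moves the arm, as the interface text tells. Its arguments: {"type":"object","properties":{"commands":{"type":"array"},"grip_force":{"type":"number"}},"required":["commands"]}

```bash
ls; mkdir -p pics; cat > h.py <<'E'
import numpy as np, cv2
from rig import manip
def snap(n,f):
    im=manip.get_image(n); cv2.imwrite(f'pics/{f}.png',im['pixels'][:,:,::-1]); np.savez(f'pics/{f}.npz',**im); return im
def pt(im,u,v,z=None):
    K,R,t=[np.array(im[k]) for k in('intrinsics','R','t')]
    d=R.T@np.linalg.solve(K,[u,v,1.]); c=-R.T@t
    if z is None: return c+d*im['range_z'][int(v),int(u)]
    return c+d*(z-c[2])/d[2]
def proj(im,X):
    p=np.array(im['intrinsics'])@(np.array(im['R'])@np.array(X)+np.array(im['t'])); return p[:2]/p[2]
E
python3 - <<'E'
from h import *
for n in('scene','top'):
    im=snap(n,n+'0'); print(n, -im['R'].T@im['t'], im['R'].round(3).tolist())
print(manip.get_state())
E
```

```text
pics
scene [0.06057006 0.42508333 0.76000607] [[-0.717, -0.697, -0.02], [-0.488, 0.522, -0.7], [0.498, -0.492, -0.714]]
top [ 0.29924812 -0.04503847  1.26291538] [[0.024, -1.0, 0.001], [-0.976, -0.024, -0.215], [0.215, 0.004, -0.977]]
{'clock': 0.1, 'qpos': array([-1.44298430e+00,  2.76558239e-01,  1.50596762e+00, -2.26413850e-05,
        1.36067024e+00, -1.21040634e-01]), 'qd': array([ 0.00024758, -0.00085447, -0.0033757 , -0.00085497, -0.00126024,
       -0.00010896]), 'effort': array([ 1.35073202e-03, -4.17699015e+01, -2.46404725e+01, -5.35653612e-05,
        5.85480520e-03,  9.26372621e-06]), 'position': array([ 0.14152281, -0.55683668,  0.21662661]), 'ee_rot': array([ 0.55858207, -0.55779418,  0.43448802, -0.43367256]), 'contact_force': array([0.6094294 , 0.0215152 , 0.60623513]), 'moment': array([-0.00150353,  0.01617125, -0.04046808]), 'width': 0.08541190236351925}
```

View pics/scene0.png

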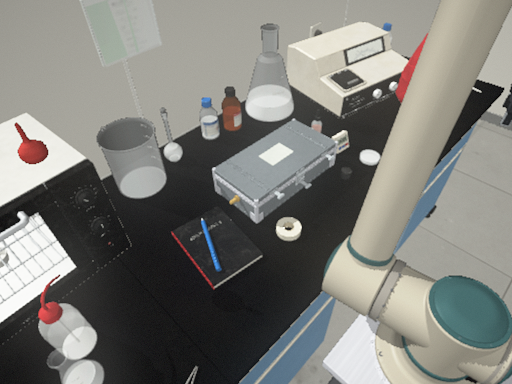

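View pics/top0.png

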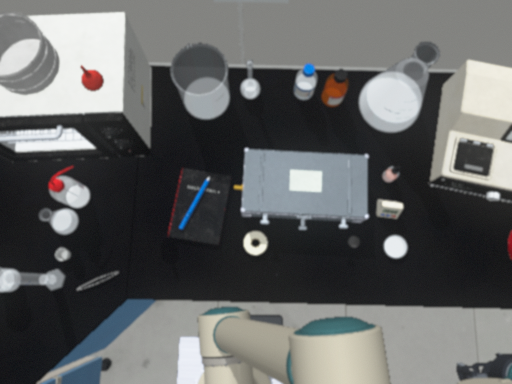

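The top view shows the case near (245–368, 148–222), with three tabs at about (264,220), (303,223) and (344,223). I'll zoom in and measure.

```bash
python3 - <<'E'
from h import *
for n,(a,b,c,d) in {'top':(130,270,225,425),'scene':(110,230,200,360)}.items():
    im=cv2.imread(f'pics/{n}0.png')[a:b,c:d]; cv2.imwrite(f'pics/{n}0z.png',cv2.resize(im,None,fx=4 if n=='top' else 5,fy=4 if n=='top' else 5,interpolation=cv2.INTER_CUBIC))
im=dict(np.load('pics/top0.npz'))
R=np.array(im['R']);K=im['intrinsics']
v,u=np.mgrid[0:384,0:512]; z=im['range_z']
P=(np.stack([(u-K[0,2])/K[0,0]*z,(v-K[1,2])/K[1,1]*z,z],-1)-im['t'])@R
m=((P[...,2]>.085)&(P[...,2]<.1)&(u>225)&(u<380)&(v>140)&(v<225)).astype(np.uint8)
m=cv2.morphologyEx(m,cv2.MORPH_OPEN,np.ones((7,7)))
xy=P[m>0][:,:2].astype(np.float32); print(len(xy),np.median(P[m>0][:,2]))
r=cv2.minAreaRect(xy); print(r, cv2.boxPoints(r))
# tabs
t=(P[...,2]>.03)&(u>225)&(u<380)&(v>215)&(v<232)
for (a,b) in((255,275),(293,313),(334,354)):
    s=t&(u>=a)&(u<b)&(v>=218); print(P[s].round(3)[:40].tolist())
E
```

```text
7400 0.09124622675643988
((0.5853486657142639, -0.183487206697464), (0.3490580916404724, 0.1810111254453659), 88.56100463867188) [[ 0.49048877 -0.3556884 ]
 [ 0.67144287 -0.36023402]
 [ 0.68020856 -0.01128602]
 [ 0.49925447 -0.00674039]]
[[0.483, -0.068, 0.082], [0.482, -0.07, 0.084], [0.483, -0.073, 0.082], [0.483, -0.076, 0.082], [0.299, -0.045, 1.263], [0.479, -0.068, 0.085], [0.48, -0.07, 0.082], [0.48, -0.073, 0.08], [0.48, -0.076, 0.084], [0.477, -0.068, 0.085], [0.477, -0.07, 0.084], [0.477, -0.073, 0.084], [0.477, -0.076, 0.083], [0.473, -0.062, 0.088], [0.474, -0.065, 0.084], [0.474, -0.068, 0.085], [0.474, -0.071, 0.083], [0.473, -0.073, 0.088], [0.474, -0.076, 0.084], [0.475, -0.079, 0.08], [0.471, -0.059, 0.084], [0.471, -0.062, 0.085], [0.471, -0.065, 0.084], [0.471, -0.068, 0.087], [0.471, -0.071, 0.083], [0.471, -0.073, 0.087], [0.47, -0.076, 0.089], [0.471, -0.079, 0.085], [0.471, -0.082, 0.083], [0.468, -0.062, 0.081], [0.468, -0.065, 0.087], [0.468, -0.068, 0.085], [0.469, -0.071, 0.082], [0.468, -0.073, 0.085], [0.469, -0.076, 0.081], [0.469, -0.079, 0.082], [0.469
[... 1290 characters left out ...]
 -0.294, 0.082], [0.49, -0.3, 0.067], [0.49, -0.302, 0.073], [0.489, -0.304, 0.076], [0.49, -0.308, 0.072], [0.49, -0.311, 0.072], [0.49, -0.314, 0.072], [0.49, -0.316, 0.075], [0.489, -0.317, 0.08], [0.489, -0.321, 0.078], [0.493, -0.279, 0.031], [0.492, -0.281, 0.032], [0.492, -0.284, 0.034], [0.492, -0.286, 0.037], [0.492, -0.289, 0.036], [0.492, -0.292, 0.037], [0.485, -0.286, 0.081], [0.485, -0.288, 0.083], [0.485, -0.292, 0.082], [0.485, -0.295, 0.081], [0.492, -0.306, 0.04], [0.492, -0.309, 0.04], [0.492, -0.311, 0.043], [0.492, -0.315, 0.04], [0.492, -0.317, 0.043], [0.491, -0.319, 0.047], [0.491, -0.322, 0.049], [0.491, -0.324, 0.049], [0.491, -0.328, 0.047], [0.482, -0.286, 0.083]]
```

View pics/top0z.png

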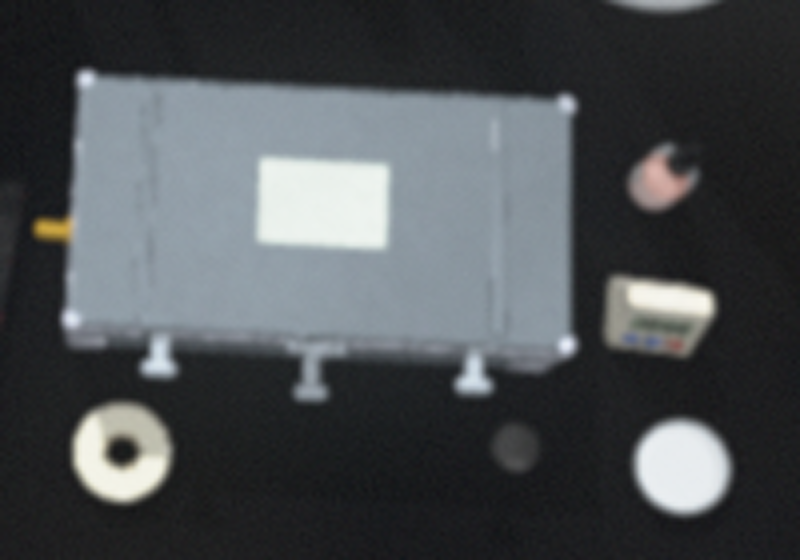

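View pics/scene0z.png

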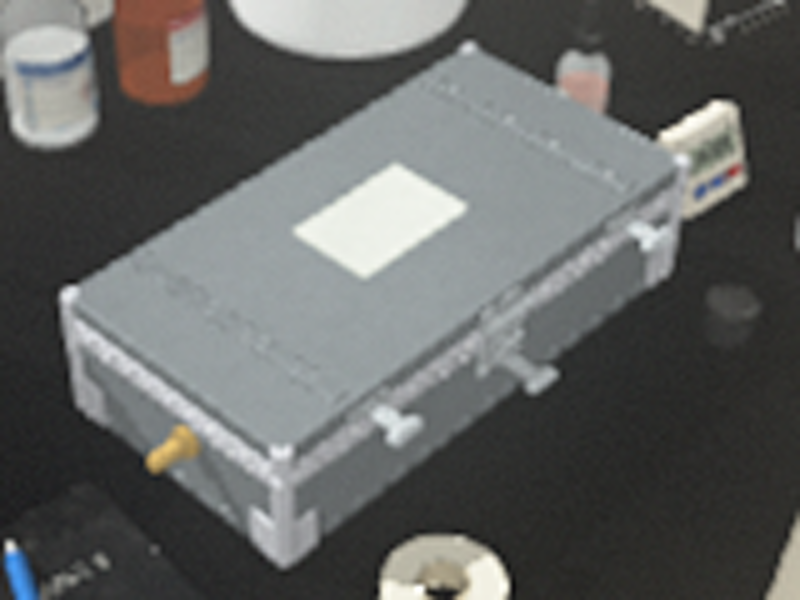

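```bash
cat >> h.py <<'E'
C=np.array([.5853,-.1835]); Y=-.0251
def W(p):
    c,s=np.cos(Y),np.sin(Y); return np.array([C[0]+c*p[0]-s*p[1],C[1]+s*p[0]+c*p[1],p[2]])
from scipy.spatial.transform import Rotation as Rr
def st():
    s=manip.get_state(); q=s['ee_rot']; R=Rr.from_quat([q[1],q[2],q[3],q[0]]).as_matrix()
    print(round(s['clock'],2),s['position'].round(4),'w',round(s['width'],4),'F',s['contact_force'].round(1),'toolx',R[:,0].round(3),'tooly',R[:,1].round(2),'q',s['qpos'].round(2)); return s
E
python3 - <<'E'
from h import *
st()
for n,p in dict(hasp=(-.1235,0,.047),L=(-.118,.11,.082),Rt=(-.118,-.11,.082),grip=(-.015,-.051,.048)).items():
    w=W(p); print(n,w.round(4))
    for c in('top0','scene0'): print(proj(dict(np.load(f'pics/{c}.npz')),w).round(1))
for n in('top','scene'):
    im=dict(np.load(f'pics/{n}0.npz'));g=im['pixels'].copy()
    for p in((-.1235,0,.047),(-.118,.11,.082),(-.118,-.11,.082),(-.09,-.175,.0),(-.09,.175,.0),(-.0965,0,.08),(-.09,-.175,.092),(-.09,.175,.092),(.09,-.175,.092),(.09,.175,.092)):
        u,v=np.round(proj(im,W(p))).astype(int); g[v,u]=(255,0,0)
    a,b,c,d=(130,270,225,425) if n=='top' else (110,230,200,360)
    cv2.imwrite(f'pics/{n}0o.png',cv2.resize(g[a:b,c:d,::-1],None,fx=4,fy=4,interpolation=0))
E
```

```text
0.1 [ 0.1415 -0.5568  0.2166] w 0.0854 F [0.6 0.  0.6] toolx [ 0.246 -0.969 -0.002] tooly [-0.  0. -1.] q [-1.44  0.28  1.51 -0.    1.36 -0.12]
hasp [ 0.4618 -0.1804  0.047 ]
[301.9 228. ]
[307.4 186.4]
L [ 0.4701 -0.0706  0.082 ]
[264.  222.4]
[280.5 196.8]
Rt [ 0.4646 -0.2905  0.082 ]
[342.8 226.3]
[330.8 158.5]
grip [ 0.569  -0.2341  0.048 ]
[320.3 191.8]
[291.  160.7]
```

View pics/top0o.png

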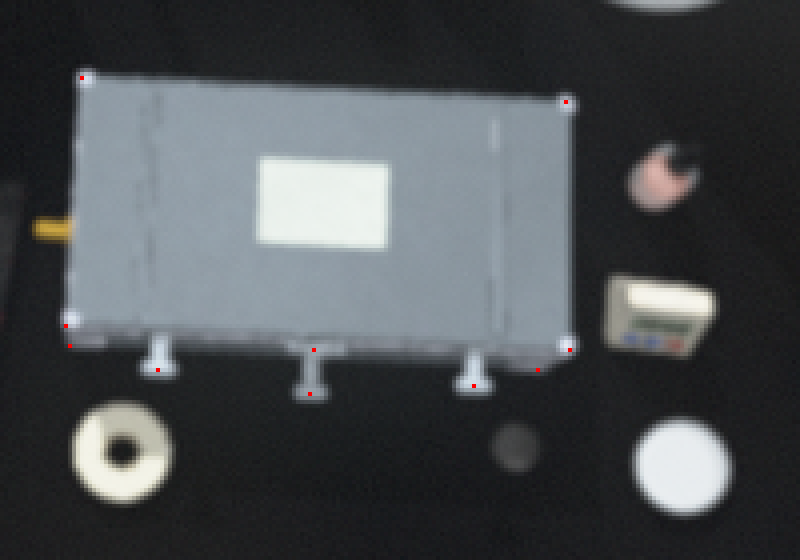

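View pics/scene0o.png

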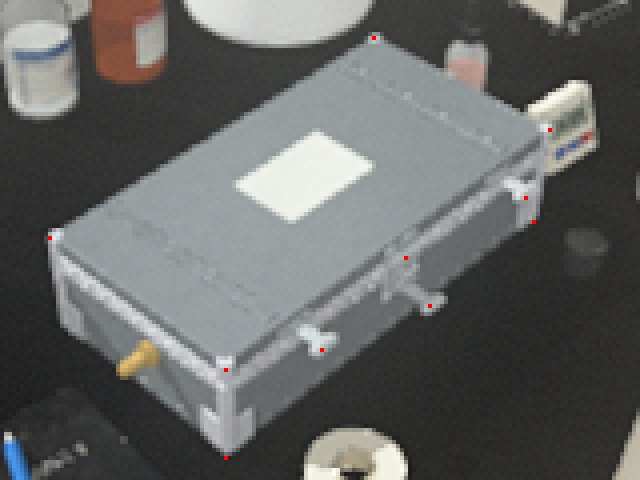

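Request:
arm_command(
  commands=[
    [8.5,[2.7,3.1,0],-0.03],
    [8.5,[2.7,3.1,0],-0.03],
    [8.5,[2.7,3.1,0],-0.03],
    [8.5,[2.7,3.1,0],-0.03],
    [8.5,[2.7,3.2,0],-0.03],
    [8.5,[2.7,3.2,0],-0.03],
    [8.5,[2.7,3.2,0],-0.03],
    [8.5,[2.7,3.2,0],-0.03],
    [8.5,[2.7,3.2,0],-0.03],
    [8.5,[2.7,3.2,0],0],
    [8.5,[2.7,3.2,0],0],
    [6,[2.4,2.6,0],0],
  ],
)

```text
clock: 1.3
position: [0.4633, -0.1812, 0.2172]
ee_rot: [0.495, -0.495, 0.505, -0.505]
contact_force: [0.8, -0.6, -0.2]
width: 0.0728
```

```bash
python3 -c "
from h import *
st()"
```

```text
1.3 [ 0.4633 -0.1812  0.2172] w 0.0728 F [ 0.8 -0.6 -0.2] toolx [-0.02  -1.    -0.001] tooly [-0.  0. -1.] q [-0.51  0.16  1.66  0.    1.32  1.08]
```

Request:
arm_command(
  commands=[
    [5.5,[0,0.1,-4],0],
    [5.5,[0,0,-4],0],
    [5.5,[0,0,-4],0],
    [5.5,[0,0,-2.5],0],
    [5.5,[0,0,-1.3],0],
    [5.5,[0,0,-0.4],0],
    [5.5,[0,0,0],0],
  ],
)

```text
clock: 2.0
position: [0.4623, -0.1822, 0.055]
ee_rot: [0.495, -0.495, 0.506, -0.505]
contact_force: [0.2, -0.5, -0.1]
width: 0.0552
```

```bash
python3 -c "
from h import *
st()
for n in('top','scene'):
    im=snap(n,n+'1'); a,b,c,d=(180,270,225,425) if n=='top' else (120,230,200,360)
    cv2.imwrite(f'pics/{n}1z.png',cv2.resize(im['pixels'][a:b,c:d,::-1],None,fx=4,fy=4,interpolation=2))
"
```

```text
2.0 [ 0.4623 -0.1822  0.055 ] w 0.0552 F [ 0.2 -0.5 -0.1] toolx [-0.021 -1.    -0.001] tooly [-0.  0. -1.] q [-0.52  0.31  1.91 -0.    0.92  1.08]
```

View pics/scene1z.png

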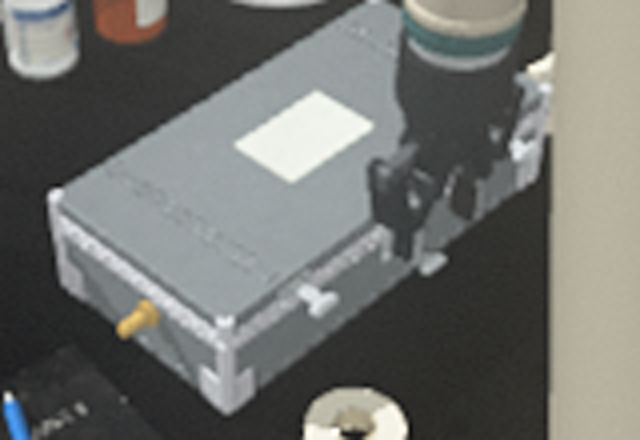

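View pics/top1z.png

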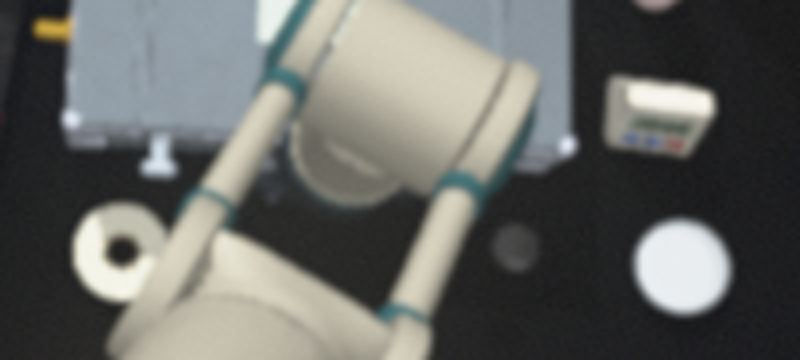

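Request:
arm_command(
  commands=[
    [1.5,[0.1,0.2,0],0],
    [1.5,[0,0,0],0],
    [1.5,[0,0,0],0],
    [1.5,[0,0,0],0],
    [1.5,[0,0,0],0],
    [1.5,[0,0,0],0],
  ],
  grip_force=50,
)

```text
clock: 2.7
position: [0.4636, -0.1804, 0.0555]
ee_rot: [-0.495, 0.495, -0.505, 0.505]
contact_force: [-0.0, 0.3, -0.0]
width: 0.0151
```

```bash
python3 -c "
from h import *
st()
for n in('scene',):
    im=snap(n,n+'2'); a,b,c,d=(180,270,225,425) if n=='top' else (120,230,200,360)
    cv2.imwrite(f'pics/{n}2z.png',cv2.resize(im['pixels'][a:b,c:d,::-1],None,fx=4,fy=4,interpolation=2))
"
```

```text
2.7 [ 0.4636 -0.1804  0.0555] w 0.0151 F [-0.   0.3 -0. ] toolx [-0.021 -1.     0.   ] tooly [ 0. -0. -1.] q [-0.51  0.31  1.91 -0.    0.92  1.08]
```

View pics/scene2z.png

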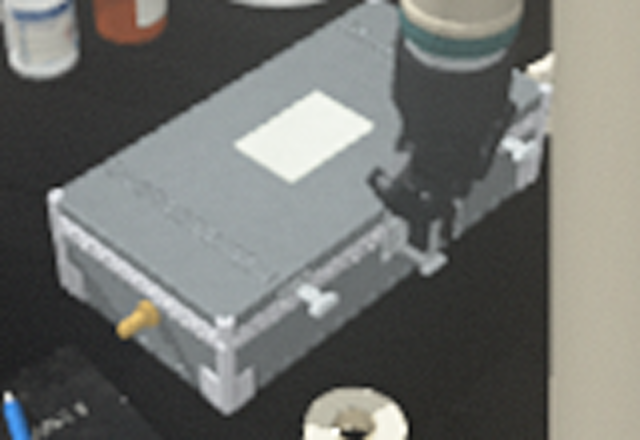

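```bash
python3 -c "
from h import *
print(manip.finger_overhang)
im=dict(np.load('pics/scene2.npz'))
for v in range(164,192):
    print(v,[ '%d:%.3f,%.3f,%.3f'%((u,)+tuple(pt(im,u,v))) for u in range(299,314,2)])
"
```

```text
0.017
164 ['299:0.461,-0.128,0.166', '301:0.461,-0.137,0.161', '303:0.471,-0.161,0.140', '305:0.468,-0.165,0.139', '307:0.456,-0.156,0.152', '309:0.451,-0.159,0.153', '311:0.448,-0.163,0.152', '313:0.463,-0.196,0.122']
165 ['299:0.457,-0.123,0.169', '301:0.458,-0.133,0.162', '303:0.470,-0.160,0.137', '305:0.464,-0.160,0.141', '307:0.459,-0.163,0.142', '309:0.451,-0.159,0.149', '311:0.450,-0.167,0.145', '313:0.460,-0.192,0.123']
166 ['299:0.454,-0.120,0.169', '301:0.454,-0.128,0.164', '303:0.471,-0.161,0.132', '305:0.463,-0.160,0.138', '307:0.457,-0.160,0.142', '309:0.451,-0.159,0.146', '311:0.448,-0.165,0.144', '313:0.459,-0.191,0.120']
167 ['299:0.454,-0.120,0.166', '301:0.454,-0.129,0.160', '303:0.472,-0.163,0.127', '305:0.463,-0.159,0.135', '307:0.456,-0.158,0.140', '309:0.450,-0.159,0.143', '311:0.449,-0.166,0.139', '313:0.457,-0.189,0.119']
168 ['299:0.453,-0.118,0.165', '301:0.454,-0.129,0.156', '303:0.471,-0.163,0.124', '305:0.491,-0.201,0.087', '307:0.457,-0.161,0.133', '309:0.449,-0.159,0.140', '311:0.464,-0.191,0.110', '313:0.456,-0.189,0.116']
169 ['299:0.454,-0.121,0.158'
[... 4170 characters left out ...]
,0.002', '311:0.473,-0.218,0.004', '313:0.470,-0.224,0.003']
189 ['299:0.498,-0.191,0.004', '301:0.492,-0.193,0.006', '303:0.490,-0.200,0.002', '305:0.485,-0.204,0.002', '307:0.481,-0.209,0.002', '309:0.475,-0.211,0.004', '311:0.472,-0.217,0.002', '313:0.468,-0.222,0.002']
190 ['299:0.494,-0.186,0.005', '301:0.492,-0.193,0.002', '303:0.487,-0.197,0.002', '305:0.484,-0.203,-0.000', '307:0.478,-0.204,0.003', '309:0.474,-0.209,0.002', '311:0.469,-0.212,0.004', '313:0.465,-0.217,0.002']
191 ['299:0.492,-0.184,0.004', '301:0.488,-0.189,0.003', '303:0.484,-0.193,0.003', '305:0.480,-0.197,0.003', '307:0.474,-0.200,0.004', '309:0.471,-0.206,0.003', '311:0.466,-0.209,0.003', '313:0.463,-0.215,0.001']
```

```bash
python3 -c "
from h import *
im=dict(np.load('pics/scene2.npz'))
g=im['pixels'][140:200,280:340,::-1]; g=np.clip(g.astype(float)*1.5,0,255).astype(np.uint8)
cv2.imwrite('pics/z.png',cv2.resize(g,None,fx=10,fy=10,interpolation=0))
s=manip.get_state()['position']
for d in (.017,0,-.02,-.05): print(d,proj(im,s-[0,0,d]))
"
```

```text
0.017 [306.68431953 188.1658726 ]
0 [307.17897983 183.99759148]
-0.02 [307.77651133 178.96246072]
-0.05 [308.70595065 171.13049109]
```

View pics/z.png

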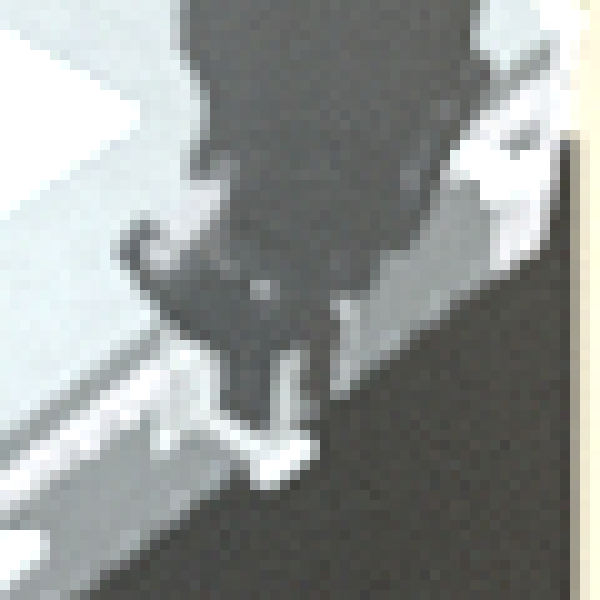

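```bash
python3 -c "
from h import *
im=dict(np.load('pics/scene1.npz'))
for v in range(174,190):
    print(v,[ '%d:%.3f,%.3f,%.3f'%((u,)+tuple(pt(im,u,v))) for u in list(range(296,306,2))+[314,316,318]])
print([a for a in dir(manip) if a[0]!='_'])
"
```

```text
174 ['296:0.465,-0.125,0.131', '298:0.457,-0.122,0.139', '300:0.453,-0.125,0.139', '302:0.457,-0.140,0.126', '304:0.453,-0.145,0.125', '314:0.496,-0.260,0.020', '316:0.457,-0.209,0.079', '318:0.494,-0.280,0.008']
175 ['296:0.464,-0.123,0.130', '298:0.456,-0.122,0.136', '300:0.453,-0.126,0.135', '302:0.456,-0.139,0.123', '304:0.453,-0.144,0.122', '314:0.494,-0.258,0.018', '316:0.495,-0.271,0.008', '318:0.495,-0.282,0.002']
176 ['296:0.463,-0.123,0.127', '298:0.455,-0.120,0.134', '300:0.453,-0.127,0.130', '302:0.458,-0.143,0.116', '304:0.453,-0.145,0.118', '314:0.496,-0.262,0.011', '316:0.496,-0.273,0.003', '318:0.493,-0.279,0.000']
177 ['296:0.495,-0.167,0.072', '298:0.457,-0.123,0.127', '300:0.453,-0.127,0.127', '302:0.458,-0.143,0.113', '304:0.456,-0.149,0.109', '314:0.496,-0.262,0.006', '316:0.491,-0.267,0.006', '318:0.489,-0.275,0.001']
178 ['296:0.496,-0.168,0.067', '298:0.470,-0.142,0.102', '300:0.453,-0.127,0.123', '302:0.458,-0.144,0.108', '304:0.455,-0.148,0.107', '314:0.494,-0.260,0.004', '316:0.491,-0.267,0.002', '318:0.487,-0.272,0.001']
179 ['296:0.496,-0.169,0.062', '298
[... 1680 characters left out ...]
.499,-0.176,0.022', '298:0.497,-0.184,0.018', '300:0.498,-0.195,0.009', '302:0.496,-0.203,0.004', '304:0.492,-0.208,0.003', '314:0.471,-0.230,0.002', '316:0.467,-0.235,0.001', '318:0.461,-0.236,0.004']
188 ['296:0.499,-0.176,0.018', '298:0.498,-0.186,0.011', '300:0.498,-0.196,0.003', '302:0.494,-0.201,0.003', '304:0.490,-0.205,0.003', '314:0.468,-0.227,0.001', '316:0.464,-0.232,0.001', '318:0.458,-0.233,0.004']
189 ['296:0.500,-0.178,0.011', '298:0.498,-0.185,0.008', '300:0.497,-0.196,0.000', '302:0.492,-0.198,0.002', '304:0.486,-0.200,0.005', '314:0.465,-0.223,0.002', '316:0.462,-0.228,0.001', '318:0.457,-0.231,0.002']
['MotionError', 'finger_overhang', 'get_image', 'get_state', 'sign_off']
```

The tips measure about z = 0.076 while the TCP reads 0.0555. So they stand roughly 20 mm *behind* the reported TCP, not 17 mm ahead as stated, and the jaws shut above the roll without touching it. I'll go by the measured tips, reopen, and go lower in guarded steps.

Request:
arm_command(
  commands=[
    [5,[0,0,0],0],
    [5,[0,0,0],0],
    [5,[0,0,0],0],
    [5,[0,0,0],0],
    [5,[0,0,-1.0],0],
    [5,[0,0,-1.0],0],
    [5,[0,0,0],0],
  ],
)

```text
clock: 3.45
position: [0.4621, -0.1795, 0.0336]
ee_rot: [0.494, -0.495, 0.507, -0.504]
contact_force: [-0.3, -0.3, -0.9]
width: 0.0499
```

Request:
arm_command(
  commands=[
    [5,[0,0,-0.6],0],
    [5,[0,0,-0.6],0],
    [5,[0,0,-0.5],0],
    [5,[0,0,0],0],
  ],
)

```text
clock: 3.85
position: [0.463, -0.18, 0.0176]
ee_rot: [0.494, -0.495, 0.506, -0.505]
contact_force: [-0.9, 0.5, -0.4]
width: 0.05
```

```bash
python3 -c "
from h import *
st()
im=snap('scene','scene3')
g=im['pixels'][140:200,280:340,::-1]; g=np.clip(g.astype(float)*1.5,0,255).astype(np.uint8)
cv2.imwrite('pics/z3.png',cv2.resize(g,None,fx=10,fy=10,interpolation=0))
for v in range(184,199):
    print(v,[ '%d:%.3f,%.3f,%.3f'%((u,)+tuple(pt(im,u,v))) for u in list(range(298,306,2))])
"
```

```text
3.85 [ 0.463  -0.18    0.0176] w 0.05 F [-0.9  0.5 -0.4] toolx [-0.021 -1.    -0.001] tooly [-0.  0. -1.] q [-0.51  0.36  1.95 -0.    0.83  1.08]
184 ['298:0.453,-0.121,0.105', '300:0.454,-0.131,0.097', '302:0.456,-0.144,0.087', '304:0.454,-0.150,0.084']
185 ['298:0.454,-0.123,0.099', '300:0.453,-0.131,0.094', '302:0.455,-0.142,0.085', '304:0.451,-0.147,0.083']
186 ['298:0.453,-0.122,0.096', '300:0.453,-0.131,0.090', '302:0.453,-0.141,0.083', '304:0.454,-0.152,0.074']
187 ['298:0.453,-0.123,0.092', '300:0.453,-0.132,0.086', '302:0.457,-0.146,0.073', '304:0.454,-0.151,0.071']
188 ['298:0.454,-0.124,0.087', '300:0.460,-0.142,0.069', '302:0.458,-0.148,0.066', '304:0.454,-0.152,0.066']
189 ['298:0.465,-0.140,0.063', '300:0.460,-0.142,0.066', '302:0.456,-0.147,0.065', '304:0.455,-0.154,0.060']
190 ['298:0.465,-0.140,0.059', '300:0.459,-0.141,0.063', '302:0.456,-0.147,0.061', '304:0.454,-0.153,0.058']
191 ['298:0.468,-0.144,0.051', '300:0.460,-0.143,0.057', '302:0.456,-0.148,0.056', '304:0.456,-0.157,0.050']
192 ['298:0.466,-0.142,0.049', '300:0.458,-0.141,0.056', '302:0.456,-0.148,0.052', '304:0.480,-0.192,0.002']
193 ['298:0.466,-0.142,0.045', '300:0.457,-0.140,0.053', '302:0.455,-0.147,0.049', '304:0.477,-0.189,0.002']
194 ['298:0.488,-0.174,0.002', '300:0.459,-0.143,0.046', '302:0.455,-0.148,0.044', '304:0.475,-0.187,0.001']
195 ['298:0.484,-0.170,0.003', '300:0.481,-0.175,0.002', '302:0.454,-0.147,0.042', '304:0.471,-0.181,0.004']
196 ['298:0.481,-0.166,0.003', '300:0.479,-0.172,0.001', '302:0.473,-0.174,0.004', '304:0.467,-0.176,0.006']
197 ['298:0.478,-0.162,0.004', '300:0.476,-0.169,0.001', '302:0.470,-0.171,0.004', '304:0.466,-0.175,0.003']
198 ['298:0.477,-0.161,0.002', '300:0.472,-0.164,0.004', '302:0.469,-0.170,0.000', '304:0.464,-0.173,0.002']
```

View pics/z3.png

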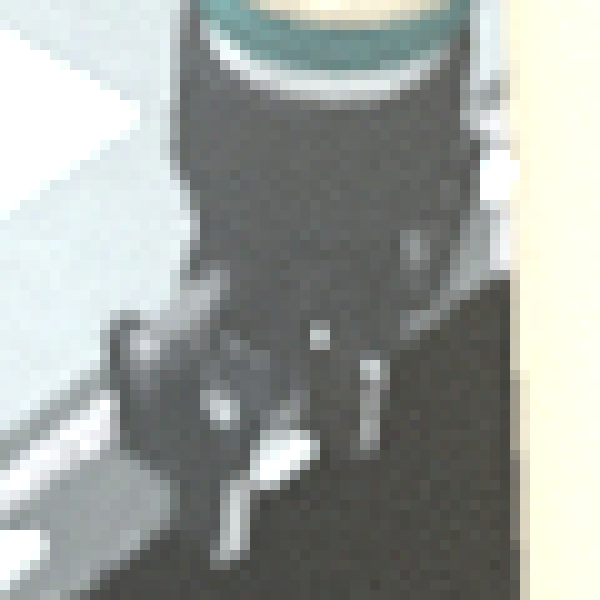

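Request:
arm_command(
  commands=[
    [1.2,[0,0,0],0],
    [1.2,[0,0,0],0],
    [1.2,[0,0,0],0],
    [1.2,[0,0,0],0],
    [1.2,[0,0,0],0],
  ],
  grip_force=60,
)

```text
clock: 4.4
position: [0.4638, -0.1822, 0.019]
ee_rot: [-0.494, 0.496, -0.504, 0.506]
contact_force: [-0.9, -5.0, 0.2]
width: 0.0192
```

Request:
arm_command(
  commands=[
    [1.2,[0,0,0],0],
    [1.2,[-0.3,0,0.3],0],
    [1.2,[-0.3,0,0.3],0],
    [1.2,[-0.25,0,0.35],0],
    [1.2,[-0.25,0,0.35],0],
    [1.2,[0,0,0],0],
  ],
)

```text
clock: 5.0
position: [0.4549, -0.1821, 0.0324]
ee_rot: [-0.495, 0.494, -0.503, 0.508]
contact_force: [4.6, -3.6, -3.2]
width: 0.0191
```

```bash
python3 -c "
from h import *
st()
im=snap('scene','scene4')
g=im['pixels'][140:200,280:340,::-1]; g=np.clip(g.astype(float)*1.5,0,255).astype(np.uint8)
cv2.imwrite('pics/z4.png',cv2.resize(g,None,fx=10,fy=10,interpolation=0))
"
```

```text
5.0 [ 0.4549 -0.1821  0.0324] w 0.0191 F [ 4.6 -3.6 -3.2] toolx [-0.021 -1.     0.003] tooly [ 0.01 -0.   -1.  ] q [-0.52  0.33  1.96 -0.    0.85  1.07]
```

View pics/z4.png

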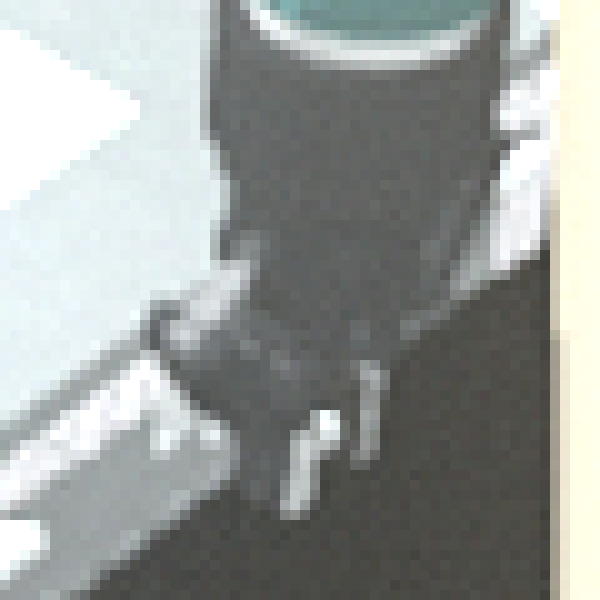

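The jaws now hold the roll at about pixel (312,182), and it is swinging outward. I'll carry on along the arc.

Request:
arm_command(
  commands=[
    [1.2,[-0.2,-0.2,0.4],0],
    [1.2,[-0.2,0,0.4],0],
    [1.2,[-0.1,0,0.4],0],
    [1.2,[-0.1,0,0.45],0],
    [1.2,[0,0,0.45],0],
    [1.2,[0.1,0,0.45],0],
    [1.2,[0.1,0,0.4],0],
    [1.2,[0,0,0],0],
    [1.2,[0,0,0],0],
  ],
)

```text
clock: 5.95
position: [0.4547, -0.1825, 0.0621]
ee_rot: [-0.497, 0.491, -0.503, 0.509]
contact_force: [12.4, 3.3, -4.9]
width: 0.0196
```

```bash
python3 -c "
from h import *
st()
im=snap('scene','scene5')
g=im['pixels'][140:200,280:340,::-1]; g=np.clip(g.astype(float)*1.5,0,255).astype(np.uint8)
cv2.imwrite('pics/z5.png',cv2.resize(g,None,fx=10,fy=10,interpolation=0))
"
```

```text
5.95 [ 0.4547 -0.1825  0.0621] w 0.0196 F [12.4  3.3 -4.9] toolx [-0.024 -1.     0.001] tooly [ 0.01 -0.   -1.  ] q [-0.53  0.29  1.92  0.01  0.92  1.06]
```

View pics/z5.png

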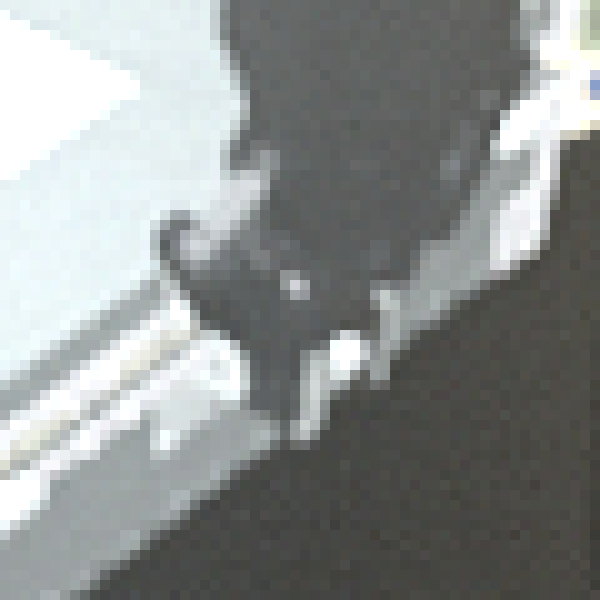

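Request:
arm_command(
  commands=[
    [5,[0.2,0,0],0],
    [5,[0,0,0],0],
    [5,[0,0,0],0],
    [5,[0,0,0],0],
    [5,[0,0,1],0],
    [5,[0,0,4],0],
    [5,[0,2,4],0],
    [5,[0,3,2],0],
    [5,[0,3,0],0],
    [5,[0.4,3,0],0],
    [5,[0.2,0,0],0],
  ],
)

```text
clock: 7.1
position: [0.4561, -0.0695, 0.172]
ee_rot: [0.496, -0.495, 0.505, -0.504]
contact_force: [-1.2, -1.6, 0.3]
width: 0.0501
```

```bash
python3 -c "
from h import *
st()
im=snap('scene','scene6')
g=im['pixels'][100:240,190:370,::-1]
cv2.imwrite('pics/z6.png',cv2.resize(g,None,fx=4,fy=4,interpolation=2))
"
```

```text
7.1 [ 0.4561 -0.0695  0.172 ] w 0.0501 F [-1.2 -1.6  0.3] toolx [-0.018 -1.    -0.001] tooly [ 0.  0. -1.] q [-0.3   0.14  1.81  0.    1.2   1.28]
```

View pics/z6.png

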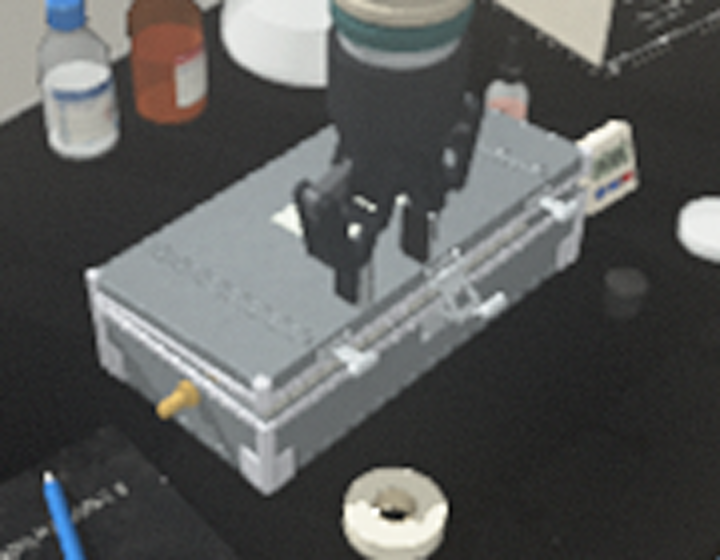

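```bash
python3 -c "
from h import *
im=dict(np.load('pics/scene6.npz'))
for u,v in((312,176),(313,176),(312,175),(311,177),(308,173),(300,178)): print('hasp',u,v,pt(im,u,v).round(3))
for v in range(186,194): print(v,[tuple(pt(im,u,v).round(3).tolist()) for u in range(274,284,2)])
"
```

```text
hasp 312 176 [ 0.448 -0.176  0.1  ]
hasp 313 176 [ 0.447 -0.179  0.099]
hasp 312 175 [ 0.45  -0.179  0.1  ]
hasp 311 177 [ 0.448 -0.172  0.099]
hasp 308 173 [ 0.474 -0.193  0.083]
hasp 300 178 [ 0.488 -0.177  0.066]
186 [(0.497, -0.074, 0.102), (0.492, -0.077, 0.103), (0.545, -0.147, 0.017), (0.504, -0.107, 0.073), (0.501, -0.113, 0.071)]
187 [(0.495, -0.072, 0.101), (0.491, -0.075, 0.102), (0.061, 0.425, 0.76), (0.503, -0.107, 0.07), (0.476, -0.083, 0.106)]
188 [(0.49, -0.067, 0.104), (0.487, -0.071, 0.104), (0.484, -0.075, 0.103), (0.477, -0.076, 0.106), (0.473, -0.079, 0.107)]
189 [(0.546, -0.131, 0.015), (0.485, -0.068, 0.103), (0.481, -0.072, 0.104), (0.475, -0.073, 0.107), (0.472, -0.078, 0.105)]
190 [(0.544, -0.128, 0.014), (0.483, -0.067, 0.101), (0.475, -0.065, 0.108), (0.472, -0.07, 0.107), (0.47, -0.076, 0.104)]
191 [(0.502, -0.08, 0.075), (0.499, -0.086, 0.073), (0.474, -0.064, 0.106), (0.471, -0.068, 0.105), (0.5, -0.113, 0.052)]
192 [(0.5, -0.078, 0.074), (0.5, -0.086, 0.068), (0.475, -0.065, 0.101), (0.47, -0.068, 0.102), (0.5, -0.112, 0.048)]
193 [(0.499, -0.077, 0.071), (0.497, -0.083, 0.068), (0.472, -0.062, 0.101), (0.499, -0.103, 0.051), (0.5, -0.112, 0.044)]
```

Request:
arm_command(
  commands=[
    [5,[1.4,-0.1,0],0],
    [5,[0,0,-3],0],
    [5,[0,0,-3],0],
    [5,[0,0,-2.5],0],
    [5,[0,0,-1.0],0],
    [5,[0,0,-0.4],0],
    [5,[0,0,0],0],
  ],
)

```text
clock: 7.85
position: [0.4713, -0.0741, 0.0721]
ee_rot: [-0.494, 0.494, -0.505, 0.506]
contact_force: [0.8, 0.6, 1.2]
width: 0.0499
```

```bash
python3 -c "
from h import *
st()
im=snap('scene','scene7')
g=im['pixels'][140:220,240:340,::-1];g=np.clip(g.astype(float)*1.4,0,255).astype(np.uint8)
cv2.imwrite('pics/z7.png',cv2.resize(g,None,fx=7,fy=7,interpolation=0))
"
```

```text
7.85 [ 0.4713 -0.0741  0.0721] w 0.0499 F [0.8 0.6 1.2] toolx [-0.022 -1.     0.   ] tooly [ 0. -0. -1.] q [-0.3   0.26  1.93 -0.    0.95  1.29]
```

View pics/z7.png

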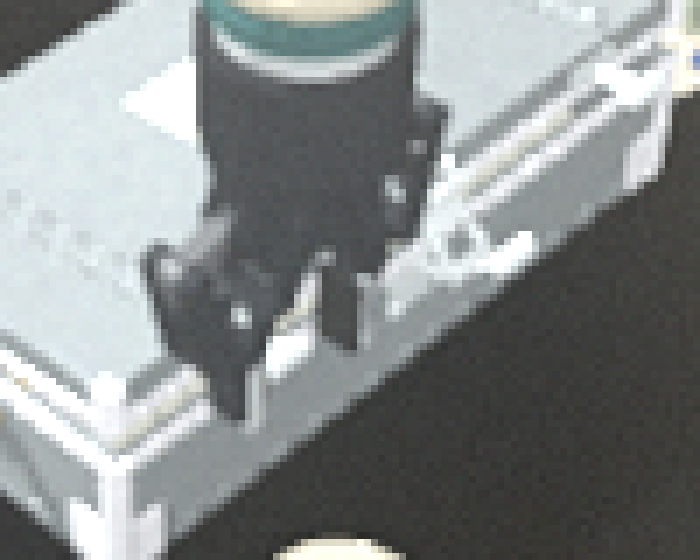

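Request:
arm_command(
  commands=[
    [1.2,[0,0.1,0],0],
    [1.2,[0,0,0],0],
    [1.2,[0,0,0],0],
    [1.2,[0,0,0],0],
    [1.2,[0,0,0],0],
  ],
  grip_force=60,
)

```text
clock: 8.4
position: [0.4713, -0.0726, 0.0723]
ee_rot: [-0.495, 0.495, -0.505, 0.506]
contact_force: [0.8, -0.3, 0.0]
width: 0.0191
```

```bash
python3 -c "
from h import *
st()
p=np.arange(.153,1.70,.0775); x=-20.83*np.cos(p);z=20.83*np.sin(p)
for a,b,c in zip(p[1:],np.diff(x),np.diff(z)): print(round(a-.0576,3),round(b,2),round(-.025*b,2),round(c,2))
"
```

```text
8.4 [ 0.4713 -0.0726  0.0723] w 0.0191 F [ 0.8 -0.3  0. ] toolx [-0.021 -1.     0.001] tooly [ 0. -0. -1.] q [-0.3   0.26  1.93 -0.    0.95  1.29]
0.173 0.31 -0.01 1.58
0.25 0.43 -0.01 1.56
0.328 0.55 -0.01 1.52
0.405 0.66 -0.02 1.47
0.483 0.78 -0.02 1.41
0.56 0.88 -0.02 1.35
0.638 0.99 -0.02 1.28
0.715 1.08 -0.03 1.2
0.793 1.17 -0.03 1.11
0.87 1.25 -0.03 1.02
0.948 1.33 -0.03 0.92
1.025 1.4 -0.03 0.81
1.103 1.45 -0.04 0.7
1.18 1.5 -0.04 0.59
1.258 1.54 -0.04 0.47
1.335 1.58 -0.04 0.35
1.413 1.6 -0.04 0.22
1.49 1.61 -0.04 0.1
1.568 1.61 -0.04 -0.03
```

Request:
arm_command(
  commands=[
    [1.2,[0.2,0,0.8],0],
    [1.2,[0.3,0,1.5],0],
    [1.2,[0.4,0,1.5],0],
    [1.2,[0.5,0,1.5],0],
    [1.2,[0.6,0,1.5],0],
    [1.2,[0.7,0,1.4],0],
    [1.2,[0.9,-0.1,1.3],0],
    [1.2,[0.9,0,1.3],0],
    [1.2,[0,0,0],0],
  ],
)

```text
clock: 9.3
position: [0.5187, -0.074, 0.1811]
ee_rot: [-0.496, 0.494, -0.504, 0.507]
contact_force: [5.6, -1.8, -5.9]
width: 0.0189
```

```bash
python3 -c "
from h import *
st()
im=snap('scene','scene8')
cv2.imwrite('pics/z8.png',im['pixels'][40:240,150:400,::-1].repeat(3,0).repeat(3,1))
"
```

```text
9.3 [ 0.5187 -0.074   0.1811] w 0.0189 F [ 5.6 -1.8 -5.9] toolx [-0.021 -1.     0.001] tooly [ 0. -0. -1.] q [-0.27  0.22  1.68  0.    1.24  1.32]
```

View pics/z8.png

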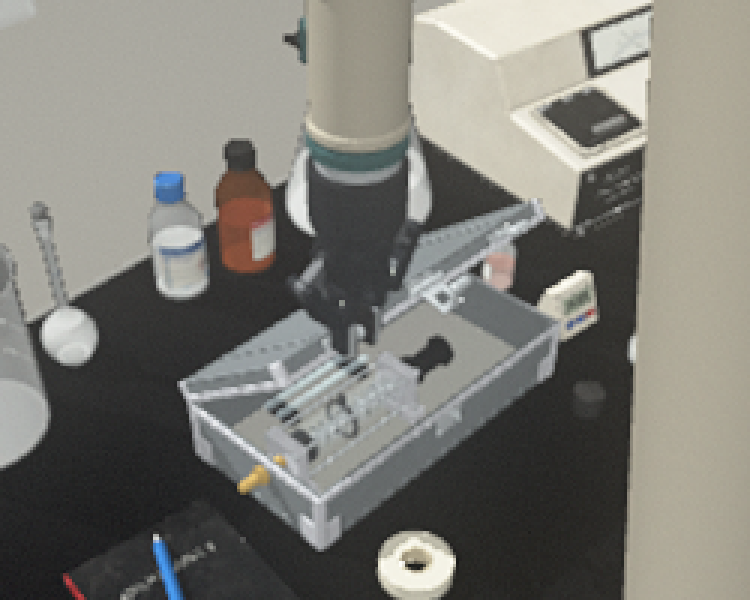

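The lid is about 40° up, held by its left tab. The piston and the ring are already visible in the glass. Continuing.

Request:
arm_command(
  commands=[
    [1.2,[1.2,0,1.2],0],
    [1.2,[1.3,0,1.1],0],
    [1.2,[1.3,-0.1,1.0],0],
    [1.2,[1.4,0,0.9],0],
    [1.2,[1.4,0,0.8],0],
    [1.2,[1.5,-0.1,0.7],0],
    [1.2,[1.5,0,0.5],0],
    [1.2,[1.5,0,0.4],0],
    [1.2,[1.5,-0.1,0.3],0],
    [1.2,[1.6,0,0.2],0],
    [1.2,[1.6,0,0.1],0],
    [1.2,[1.6,0,0],0],
  ],
)

```text
clock: 10.55
position: [0.6896, -0.0758, 0.2524]
ee_rot: [0.495, -0.495, 0.506, -0.505]
contact_force: [-0.2, 0.1, 0.2]
width: 0.0119
```

```bash
python3 -c "
from h import *
st()
im=snap('scene','scene9')
cv2.imwrite('pics/z9.png',im['pixels'][40:240,150:400,::-1].repeat(3,0).repeat(3,1))
"
```

```text
10.55 [ 0.6896 -0.0758  0.2524] w 0.0119 F [-0.2  0.1  0.2] toolx [-0.021 -1.    -0.001] tooly [-0.  0. -1.] q [-0.21  0.45  1.16  0.    1.54  1.38]
```

View pics/z9.png

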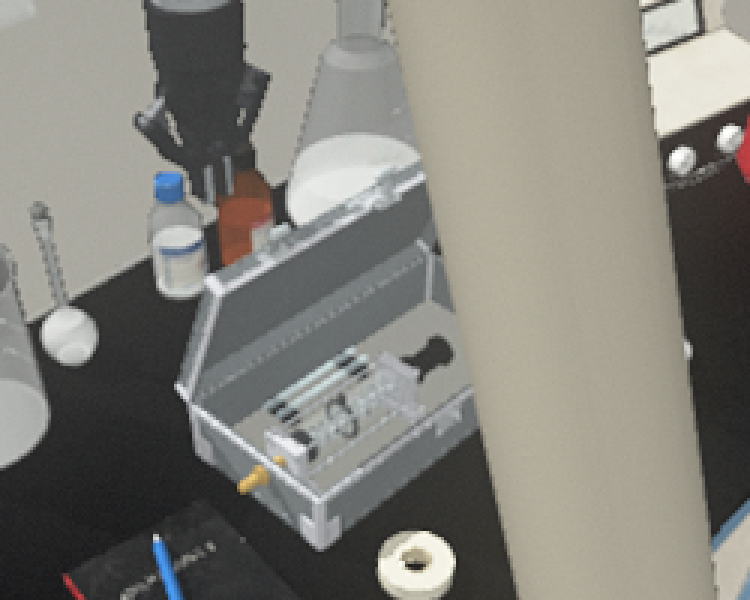

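The jaws slipped off and the lid stays at roughly 1.1–1.2 rad, with the tab at about pixel (244,118). I'll measure it and the lid edge.

```bash
python3 -c "
from h import *
im=dict(np.load('pics/scene9.npz'))
for v in range(112,126): print(v,[tuple(pt(im,u,v).round(3).tolist()) for u in range(236,250,2)])
g=im['pixels'][100:140,215:275,::-1]
cv2.imwrite('pics/z9b.png',cv2.resize(g,None,fx=12,fy=12,interpolation=0))
h=W((.09,.11,.07)); h[0]+=.002; print('hinge',h)
"
```

```text
112 [(0.861, -0.277, 0.077), (0.858, -0.284, 0.074), (0.863, -0.298, 0.066), (0.928, -0.367, 0.004), (0.924, -0.374, 0.003), (0.91, -0.371, 0.01), (0.893, -0.366, 0.02)]
113 [(0.857, -0.273, 0.076), (0.858, -0.284, 0.071), (0.866, -0.3, 0.059), (0.929, -0.368, -0.001), (0.92, -0.37, 0.002), (0.914, -0.375, 0.002), (0.889, -0.362, 0.019)]
114 [(0.859, -0.275, 0.07), (0.857, -0.282, 0.068), (0.863, -0.297, 0.058), (0.921, -0.36, 0.002), (0.609, -0.083, 0.273), (0.91, -0.371, 0.002), (0.894, -0.366, 0.011)]
115 [(0.858, -0.273, 0.068), (0.859, -0.284, 0.062), (0.859, -0.294, 0.057), (0.61, -0.076, 0.273), (0.608, -0.081, 0.272), (0.606, -0.086, 0.27), (0.896, -0.368, 0.004)]
116 [(0.86, -0.275, 0.062), (0.856, -0.281, 0.06), (0.613, -0.072, 0.271), (0.609, -0.075, 0.271), (0.606, -0.079, 0.271), (0.605, -0.085, 0.268), (0.624, -0.11, 0.247)]
117 [(0.855, -0.271, 0.062), (0.858, -0.282, 0.055), (0.608, -0.068, 0.272), (0.604, -0.07, 0.273), (0.605, -0.078, 0.269), (0.627, -0.105, 0.246), (0.625, -0.11, 0.244)]
118 [(0.857, -0.272, 0.056), (0.855, -0.28, 0.053), (0.607, -0.066, 0.27), (0.
[... 628 characters left out ...]
(0.628, -0.077, 0.244), (0.615, -0.072, 0.252), (0.617, -0.081, 0.247), (0.619, -0.09, 0.241), (0.614, -0.093, 0.242), (0.611, -0.097, 0.241)]
123 [(0.628, -0.07, 0.244), (0.623, -0.073, 0.245), (0.617, -0.074, 0.247), (0.617, -0.081, 0.244), (0.615, -0.086, 0.242), (0.613, -0.091, 0.241), (0.609, -0.095, 0.24)]
124 [(0.625, -0.067, 0.244), (0.622, -0.072, 0.243), (0.619, -0.075, 0.243), (0.615, -0.079, 0.242), (0.613, -0.084, 0.241), (0.609, -0.088, 0.241), (0.609, -0.095, 0.237)]
125 [(0.62, -0.063, 0.246), (0.619, -0.069, 0.243), (0.616, -0.072, 0.242), (0.611, -0.075, 0.243), (0.611, -0.082, 0.24), (0.61, -0.088, 0.237), (0.643, -0.127, 0.202)]
hinge [ 0.68003236 -0.07579341  0.07      ]
```

View pics/z9b.png

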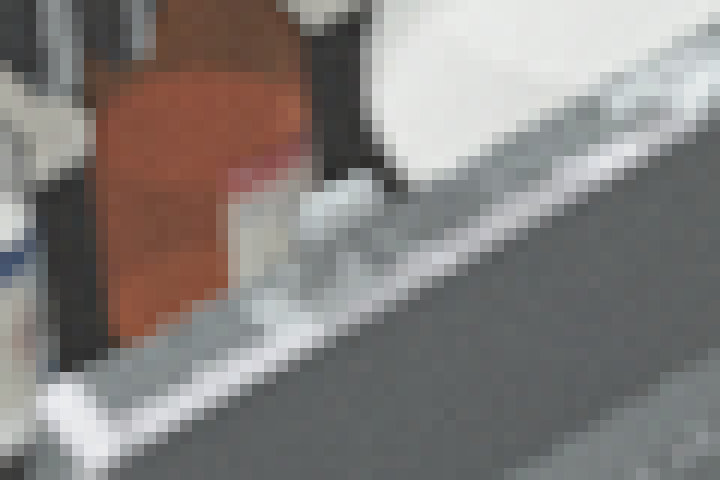

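Request:
arm_command(
  commands=[
    [0,[0,0,3.5],0],
    [0,[0,0,1.5],0],
    [0,[-4,2,0],0],
    [0,[-4,2,0],0],
    [0,[-3,1,0],0],
    [0,[0,0,0],0],
    [0,[0,0,-4],0],
    [0,[0,0,-4],0],
    [0,[0,0,-2.8],0],
    [0,[0,0,0],0],
  ],
)

```text
clock: 11.6
position: [0.5764, -0.0259, 0.1898]
ee_rot: [0.493, -0.497, 0.508, -0.502]
contact_force: [-0.6, -0.4, -1.0]
width: -0.0001
```

```bash
python3 -c "
from h import *
st()
im=snap('scene','scene10')
cv2.imwrite('pics/z10.png',im['pixels'][40:240,150:400,::-1].repeat(3,0).repeat(3,1))
"
```

```text
11.6 [ 0.5764 -0.0259  0.1898] w -0.0001 F [-0.6 -0.4 -1. ] toolx [-0.021 -1.    -0.001] tooly [-0.01  0.   -1.  ] q [-0.17  0.3   1.54 -0.    1.31  1.43]
```

View pics/z10.png

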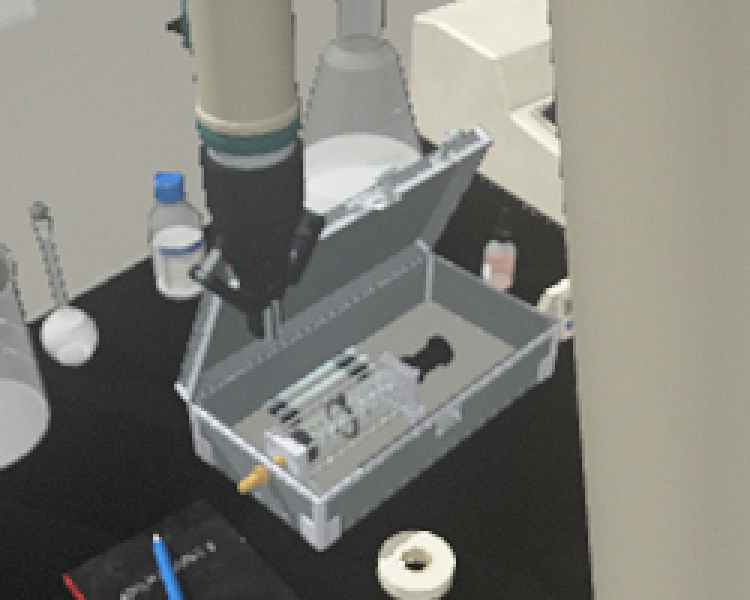

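Request:
arm_command(
  commands=[
    [0,[1,0,0],0],
    [0,[1,0,0],0],
    [0,[1,0,0],0],
    [0,[1,0,0],0],
    [0,[1,0,0],0],
    [0,[1,0,0],0],
    [0,[1,0,0],0],
    [0,[1,0,0],0],
    [0,[1,0,0],0],
    [0,[0.8,0,0],0],
    [0,[0,0,0],0],
  ],
)

```text
clock: 12.75
position: [0.6822, -0.0276, 0.1965]
ee_rot: [-0.496, 0.493, -0.503, 0.508]
contact_force: [2.0, -1.1, 6.4]
width: 0.0
```

```bash
python3 -c "
from h import *
st()
im=snap('scene','scene11')
cv2.imwrite('pics/z11.png',im['pixels'][40:240,150:400,::-1].repeat(3,0).repeat(3,1))
"
```

```text
12.75 [ 0.6822 -0.0276  0.1965] w 0.0 F [ 2.  -1.1  6.4] toolx [-0.022 -1.     0.002] tooly [ 0.01 -0.   -1.  ] q [-0.14  0.44  1.3  -0.    1.39  1.45]
```

View pics/z11.png

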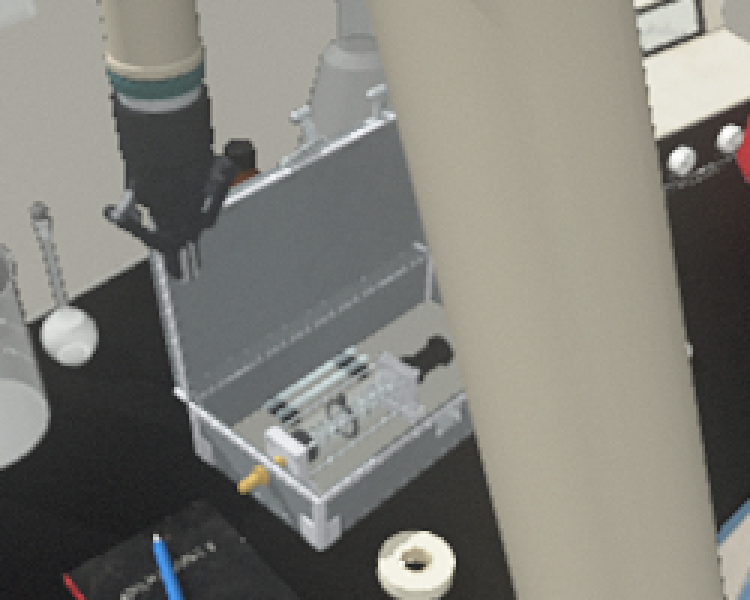

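```bash
python3 -c "
from h import *
im=dict(np.load('pics/scene11.npz'))
P=np.array([pt(im,u,v) for u in range(226,278,2) for v in range(112,132,2)])
A=np.c_[P[:,1:],np.ones(len(P))]; c,*_=np.linalg.lstsq(A,P[:,0],rcond=None); print(c, 'lid', np.pi/2+np.arctan(c[1])); r=P[:,0]-A@c; print(r.std(), P.min(0),P.max(0))
"
```

```text
[0.02709435 0.06332574 0.69656674] lid 1.6340376201020512
0.0013043468399279202 [ 0.68639092 -0.30496899  0.07404639] [ 0.70908877 -0.09721819  0.22392951]
```

Request:
arm_command(
  commands=[
    [0,[-3,0,0],0],
    [0,[-3,0,0],0.12],
    [0,[-3,-1,0],0.145],
    [0,[-2,-2.5,0],0.145],
    [0,[0,-2.5,0],0.145],
    [0,[0,-2.5,0],0.145],
    [0,[0,-2.5,0],0.145],
    [0,[0,-2.5,0],0.145],
    [0,[0,-2.5,0],0.145],
    [0,[0,-2.5,0],0.145],
    [0,[0,-2.2,0],0.145],
    [0,[0,0,0],0.142],
  ],
)

```text
clock: 14.0
position: [0.5693, -0.2375, 0.1938]
ee_rot: [-0.706, 0.708, -0.007, 0.009]
contact_force: [-0.2, 0.8, 0.1]
width: -0.0005
```

```bash
python3 -c "
from h import *
st()
for n in ('scene','top'):
    im=snap(n,n+'12')
    a,b,c,d=(110,230,200,340) if n=='scene' else (120,240,220,390)
    cv2.imwrite(f'pics/{n}12z.png',cv2.resize(im['pixels'][a:b,c:d,::-1],None,fx=5 if n=='scene' else 4,fy=5 if n=='scene' else 4,interpolation=0))
"
```

```text
14.0 [ 0.5693 -0.2375  0.1938] w -0.0005 F [-0.2  0.8  0.1] toolx [ 1.    -0.022  0.002] tooly [ 0. -0. -1.] q [-0.51  0.35  1.45 -0.    1.33 -0.48]
```

View pics/scene12z.png

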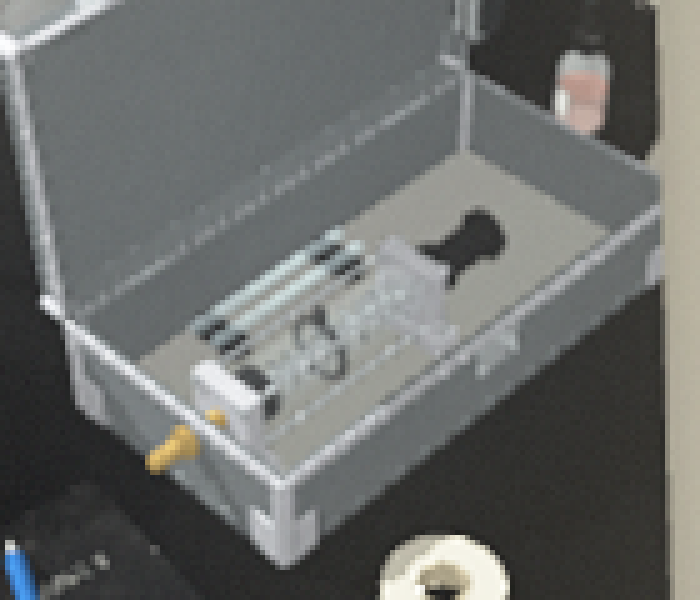

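View pics/top12z.png

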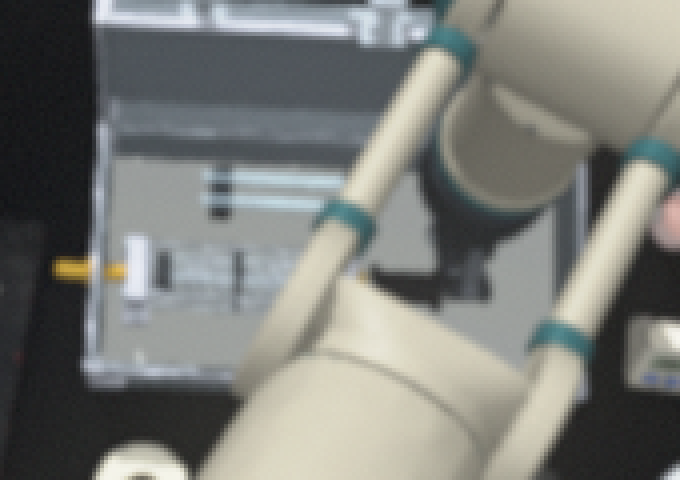

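```bash
python3 -c "
from h import *
im=dict(np.load('pics/top12.npz'))
a=im['pixels'].mean(2)[178:200,250:312]
np.set_printoptions(linewidth=300)
for i in range(22): print(178+i,a[i,::1].astype(int))
g=im['pixels'][170:210,240:320,::-1]
cv2.imwrite('pics/top12y.png',cv2.resize(g,None,fx=9,fy=9,interpolation=0))
for y in (.126,.1,.08,.06): 
  for z in (.048,.066): w=W((-.015,y,z)); w[0]+=.002; print(y,z,proj(im,w).round(2))
"
```

```text
178 [159 168 177 180 179 175 165 157 154 155 155 157 157 157 158 157 157 157 157 156 157 157 157 156 158 157 157 157 157 158 156 157 157 157 157 157 157 159 156 157 158 156 158 158 157 157 157 153 156 172 185 189 190 191 188 185 180 169 148 117  90  79]
179 [165 184 205 212 210 204 185 165 154 153 155 158 160 160 157 157 157 154 155 156 155 157 155 156 156 157 156 156 155 155 158 158 158 157 158 157 158 157 158 157 157 157 157 157 158 157 158 163 176 190 197 197 195 193 191 188 184 174 148 115  88  78]
180 [167 194 220 229 230 224 204 175 158 154 159 161 165 165 165 158 157 154 152 153 156 159 157 156 156 155 155 152 154 156 157 161 161 159 158 158 157 158 158 157 157 156 156 156 156 156 160 172 190 199 202 201 199 195 194 190 184 168 141 107  85  82]
181 [161 185 219 231 234 229 209 176 159 154 155 158 160 164 163 158 155 152 151 153 158 167 166 162 161 159 158 153 153 155 158 164 164 164 160 157 154 156 159 160 157 156 153 154 155 155 164 182 196 204 203 201 201 198 195 192 180 158 128 101  85  97]
182 [156 178 216 232 234 228 207 176 157 144 136 136 146 157 163 162 159 156 157 158
[... 4003 characters left out ...]
1 171 174 165 158 155 155 156 157 159 157 158 159 159 160 162 160 161 160 155 153 155 156 153 146 146 152 155 157 157 156 157 164 173 183 188 191 193 194 193 194 193 186 167 146 131 129 133 145 172 187 195 199 203 209 213 217 220]
199 [167 174 171 163 161 168 171 167 160 158 158 158 158 158 159 159 157 158 158 160 158 160 158 157 156 156 157 158 156 156 157 156 158 158 158 161 168 178 185 187 190 191 191 192 194 189 176 153 133 127 128 133 148 172 188 194 198 202 207 212 217 220]
0.126 0.048 [259.79 188.26]
0.126 0.066 [259.88 186.88]
0.1 0.048 [268.67 188.69]
0.1 0.066 [268.88 187.31]
0.08 0.048 [275.5  189.02]
0.08 0.066 [275.82 187.64]
0.06 0.048 [282.33 189.34]
0.06 0.066 [282.75 187.98]
```

View pics/top12y.png

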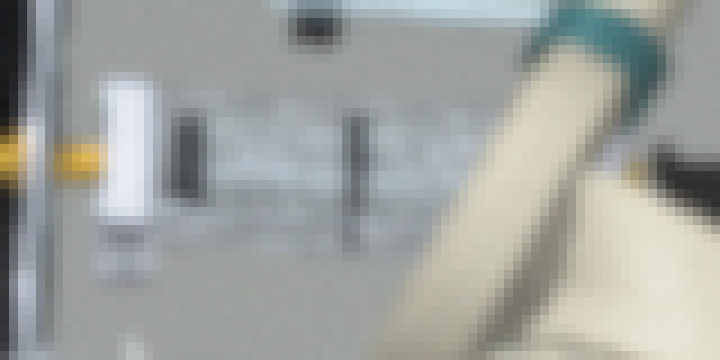

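```bash
python3 -c "
from h import *
im=dict(np.load('pics/scene12.npz'))
R=im['R'];K=im['intrinsics'];v,u=np.mgrid[0:384,0:512]; z=im['range_z']
P=(np.stack([(u-K[0,2])/K[0,0]*z,(v-K[1,2])/K[1,1]*z,z],-1)-im['t'])@R
d=P[...,:2]-(C+[.002,0]); c,s=np.cos(-.026),np.sin(-.026)
X=d[...,0]*c+d[...,1]*s; Yc=-d[...,0]*s+d[...,1]*c
m=(im['pixels'].mean(2)<70)&(abs(X+.015)<.03)&(Yc<-.015)&(Yc>-.1)&(P[...,2]>.03)
print(m.sum()); q=np.c_[X[m],Yc[m],P[...,2][m]]
for y0 in np.arange(-.09,-.015,.005):
    k=q[(q[:,1]>=y0)&(q[:,1]<y0+.005)]
    if len(k): print(y0.round(3),len(k),'x',k[:,0].min().round(3),k[:,0].max().round(3),'zmax',k[:,2].max().round(3))
w=W((-.015,-.051,.048)); w[0]+=.002; print(w)
g=im['pixels'][145:175,275:310,::-1]
cv2.imwrite('pics/g12.png',cv2.resize(g,None,fx=16,fy=16,interpolation=0)); print(proj(im,w))
"
```

```text
842
-0.08 6 x -0.043 -0.007 zmax 0.383
-0.075 25 x -0.033 -0.005 zmax 0.274
-0.07 14 x -0.031 -0.011 zmax 0.279
-0.065 17 x -0.032 -0.017 zmax 0.279
-0.06 31 x -0.045 -0.016 zmax 0.296
-0.055 24 x -0.035 -0.009 zmax 0.279
-0.05 59 x -0.045 0.011 zmax 0.317
-0.045 234 x -0.045 0.015 zmax 0.332
-0.04 109 x -0.041 0.013 zmax 0.383
-0.035 51 x -0.045 0.009 zmax 0.383
-0.03 49 x -0.045 0.004 zmax 0.384
-0.025 67 x -0.044 0.002 zmax 0.384
-0.02 156 x -0.037 -0.0 zmax 0.384
[ 0.57102476 -0.23410748  0.048     ]
[290.53157391 160.41511233]
```

View pics/g12.png

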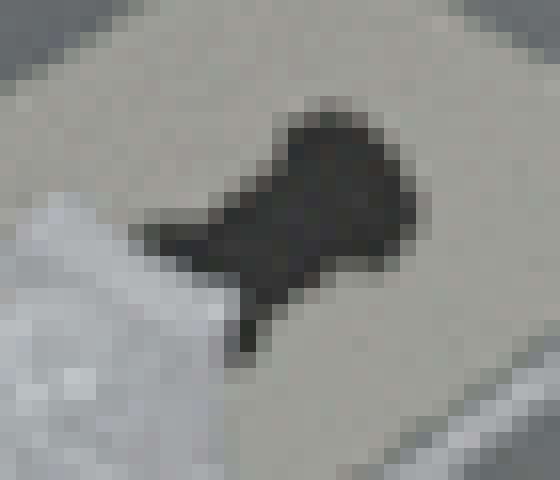

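```bash
python3 -c "
from h import *
im=dict(np.load('pics/scene12.npz'))
R=im['R'];K=im['intrinsics'];v,u=np.mgrid[0:384,0:512]; z=im['range_z']
P=(np.stack([(u-K[0,2])/K[0,0]*z,(v-K[1,2])/K[1,1]*z,z],-1)-im['t'])@R
d=P[...,:2]-(C+[.002,0]); c,s=np.cos(-.026),np.sin(-.026)
X=d[...,0]*c+d[...,1]*s; Yc=-d[...,0]*s+d[...,1]*c
m=(im['pixels'].mean(2)<75)&(v>=145)&(v<175)&(u>=275)&(u<310)
q=np.c_[X[m],Yc[m],P[...,2][m]]
for y0 in np.arange(-.09,-.01,.004):
    k=q[(q[:,1]>=y0)&(q[:,1]<y0+.004)]
    if len(k): print(y0.round(3),len(k),'x',k[:,0].min().round(3),k[:,0].max().round(3),'zmax',k[:,2].max().round(3))
"
```

```text
-0.086 1 x -0.003 -0.003 zmax 0.014
-0.078 9 x -0.033 -0.007 zmax 0.065
-0.074 19 x -0.03 -0.005 zmax 0.067
-0.07 9 x -0.027 -0.011 zmax 0.063
-0.066 5 x -0.026 -0.017 zmax 0.063
-0.062 7 x -0.027 -0.017 zmax 0.066
-0.058 7 x -0.027 -0.013 zmax 0.063
-0.054 8 x -0.027 -0.014 zmax 0.063
-0.05 5 x -0.027 -0.015 zmax 0.064
-0.046 8 x -0.028 -0.017 zmax 0.063
-0.042 6 x -0.026 -0.016 zmax 0.064
-0.038 4 x -0.026 -0.016 zmax 0.063
-0.034 5 x -0.031 -0.017 zmax 0.067
-0.03 9 x -0.032 -0.012 zmax 0.069
```

Request:
arm_command(
  commands=[
    [5,[0.15,0.2,0],0],
    [5,[0,0,-3],0],
    [5,[0,0,-3],0],
    [5,[0,0,-3],0],
    [5,[0,0,-3],0],
    [5,[0,0,-2.5],0],
    [5,[0,0,-1.5],0],
    [5,[0,0,0],0],
  ],
)

```text
clock: 14.9
position: [0.5679, -0.2298, 0.0315]
ee_rot: [0.708, -0.706, 0.011, -0.008]
contact_force: [-0.5, 0.1, 0.2]
width: 0.0502
```

```bash
python3 -c "
from h import *
st()
im=snap('scene','scene13')
g=im['pixels'][120:190,250:330,::-1];g=np.clip(g.astype(float)*1.4,0,255).astype(np.uint8)
cv2.imwrite('pics/z13.png',cv2.resize(g,None,fx=8,fy=8,interpolation=0))
"
```

```text
14.9 [ 0.5679 -0.2298  0.0315] w 0.0502 F [-0.5  0.1  0.2] toolx [ 1.    -0.026 -0.004] tooly [-0.  0. -1.] q [-0.5   0.49  1.67  0.    0.99 -0.47]
```

View pics/z13.png

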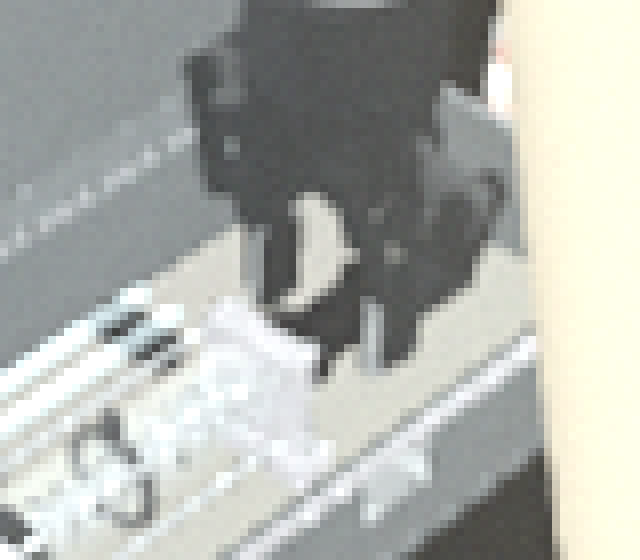

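Request:
arm_command(
  commands=[
    [5,[0.3,-0.5,0],0],
    [5,[0,0,-1],0],
    [5,[0,0,-1.1],0],
    [5,[0,0,0],0],
    [5,[0,0,0],0],
  ],
)

```text
clock: 15.45
position: [0.5716, -0.2361, 0.0124]
ee_rot: [0.707, -0.707, 0.009, -0.009]
contact_force: [0.1, 1.0, 0.0]
width: 0.0494
```

```bash
python3 -c "
from h import *
st()
im=snap('scene','scene14')
g=im['pixels'][120:190,250:330,::-1];g=np.clip(g.astype(float)*1.4,0,255).astype(np.uint8)
cv2.imwrite('pics/z14.png',cv2.resize(g,None,fx=8,fy=8,interpolation=0))
"
```

```text
15.45 [ 0.5716 -0.2361  0.0124] w 0.0494 F [0.1 1.  0. ] toolx [ 1.    -0.025 -0.001] tooly [-0.  0. -1.] q [-0.5   0.51  1.68  0.    0.95 -0.48]
```

View pics/z14.png

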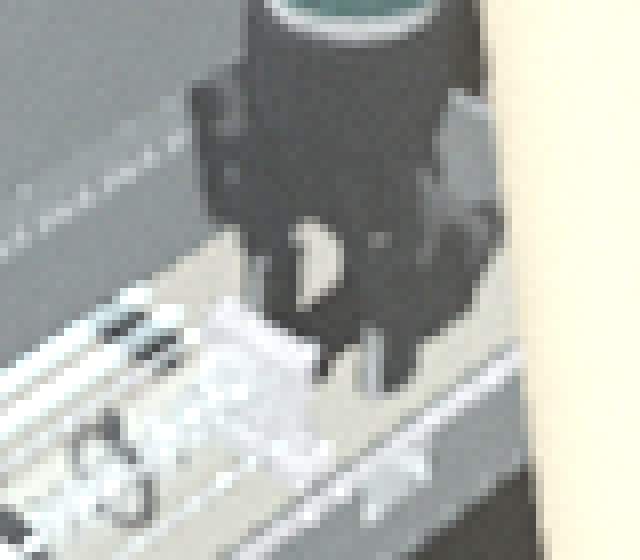

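The jaws straddle the spool, clear of the end block. Closing.

Request:
arm_command(
  commands=[
    [1,[0,0,0],0],
    [1,[0,0,0],0],
    [1,[0,0,0],0],
    [1,[0,0,0],0],
    [1,[0,0,0],0],
    [1,[0,0,0],0],
  ],
  grip_force=80,
)

```text
clock: 16.1
position: [0.5699, -0.2363, 0.0135]
ee_rot: [0.707, -0.707, 0.01, -0.007]
contact_force: [-5.3, -0.8, 5.6]
width: 0.0219
```

```bash
python3 -c "
from h import *
st()
"
```

```text
16.1 [ 0.5699 -0.2363  0.0135] w 0.0219 F [-5.3 -0.8  5.6] toolx [ 1.    -0.024 -0.004] tooly [-0.  0. -1.] q [-0.5   0.51  1.68 -0.    0.95 -0.48]
```

Request:
arm_command(
  commands=[
    [1,[0,-0.5,0],0],
    [1,[0,-0.8,0],0],
    [1,[-0.05,-0.8,0],0],
    [1,[0,-0.8,0],0],
    [1,[-0.05,-0.8,0],0],
    [1,[0,-0.3,0],0],
    [1,[0,0,0],0],
    [1,[0,0,0],0],
  ],
)

```text
clock: 16.9
position: [0.5688, -0.2729, 0.0135]
ee_rot: [0.709, -0.705, 0.011, -0.008]
contact_force: [-4.5, 7.3, 7.5]
width: 0.022
```

```bash
python3 -c "
from h import *
st()
im=snap('scene','scene15')
g=im['pixels'][120:210,230:330,::-1]
cv2.imwrite('pics/z15.png',cv2.resize(g,None,fx=6,fy=6,interpolation=0))
im=snap('top','top15')
g=im['pixels'][165:210,240:330,::-1]
cv2.imwrite('pics/t15.png',cv2.resize(g,None,fx=8,fy=8,interpolation=0))
print(im['pixels'].mean(2)[184:190,256:290].mean(0).astype(int))
"
```

```text
16.9 [ 0.5688 -0.2729  0.0135] w 0.022 F [-4.5  7.3  7.5] toolx [ 1.    -0.026 -0.005] tooly [-0.    0.01 -1.  ] q [-0.56  0.53  1.65  0.    0.97 -0.54]
[206 180 174 175 177 178 178 178 177 178 177 177 177 175 161 128  95  86
 101 137 164 163 130 101 119 153 171 175 175 173 174 174 173 175]
```

View pics/z15.png

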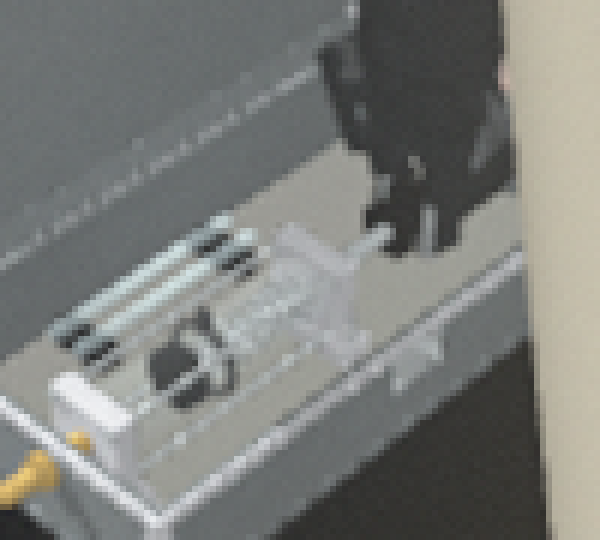

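View pics/t15.png

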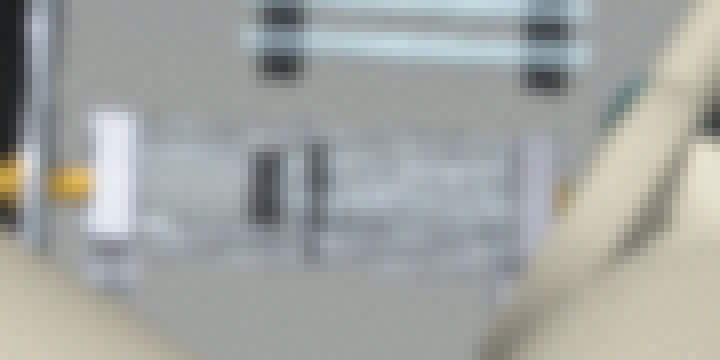

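The centroids are piston u ≈ 272.9 and ring u ≈ 279.2, so about 18 mm is left. That agrees with the first estimate of 54.7 mm in total.

Request:
arm_command(
  commands=[
    [1,[0,-0.4,0],0],
    [1,[0,-0.4,0],0],
    [1,[-0.05,-0.4,0],0],
    [1,[0,-0.4,0],0],
    [1,[0,0,0],0],
    [1,[0,0,0],0],
    [1,[0,0,0],0],
  ],
)

```text
clock: 17.7
position: [0.5683, -0.2879, 0.0135]
ee_rot: [0.71, -0.704, 0.011, -0.007]
contact_force: [-3.6, 9.2, 8.5]
width: 0.0221
```

```bash
python3 -c "
from h import *
st()
im=snap('scene','scene16')
g=im['pixels'][120:210,230:330,::-1]
cv2.imwrite('pics/z16.png',cv2.resize(g,None,fx=6,fy=6,interpolation=0))
im=snap('top','top16')
g=im['pixels'][165:210,240:330,::-1]
cv2.imwrite('pics/t16.png',cv2.resize(g,None,fx=8,fy=8,interpolation=0))
print(im['pixels'].mean(2)[184:190,266:290].mean(0).astype(int))
print(im['pixels'].mean(2)[192:197,266:290].mean(0).astype(int))
"
```

```text
17.7 [ 0.5683 -0.2879  0.0135] w 0.0221 F [-3.6  9.2  8.5] toolx [ 1.    -0.026 -0.005] tooly [-0.    0.01 -1.  ] q [-0.58  0.54  1.63  0.    0.98 -0.56]
[177 176 177 177 178 179 180 181 180 168 134  99  80  84 117 155 174 177
 171 167 168 172 177 180]
[156 155 156 159 161 162 162 160 157 150 136 121 113 119 140 153 153 153
 154 154 153 152 153 155]
```

View pics/z16.png

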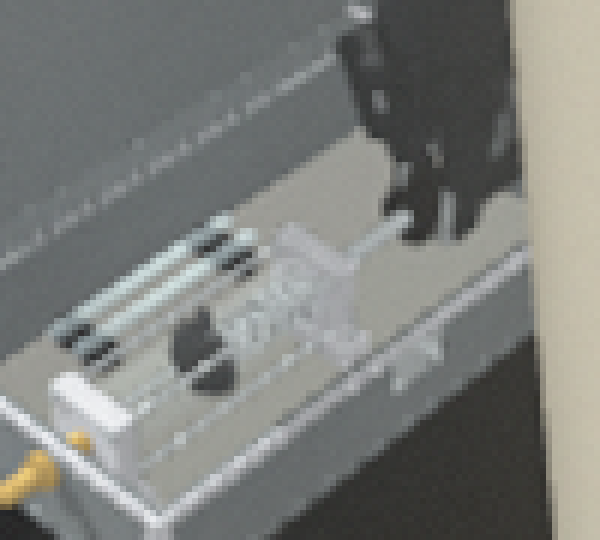

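View pics/t16.png

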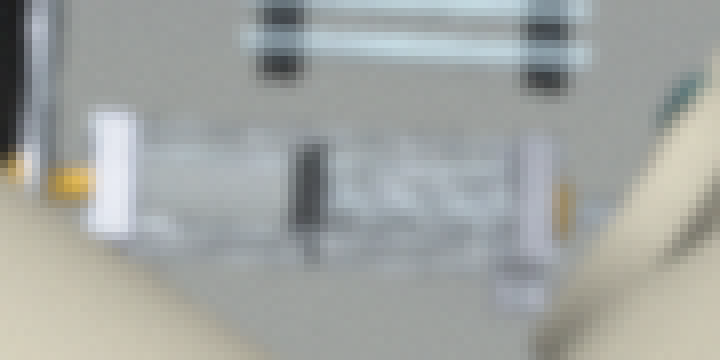

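About 3 mm short: the piston merges with the ring but still sits to its left. One last small draw.

Request:
arm_command(
  commands=[
    [1,[0,-0.15,0],0],
    [1,[0,-0.15,0],0],
    [1,[0,0,0],0],
    [1,[0,0,0],0],
    [1,[0,0,0],0],
    [1,[0,0,0],0],
    [1,[0,0,0],0],
  ],
)

```text
clock: 18.5
position: [0.5682, -0.2907, 0.0135]
ee_rot: [0.71, -0.704, 0.011, -0.007]
contact_force: [-3.9, 8.8, 9.1]
width: 0.0222
```

```bash
python3 -c "
from h import *
st()
im=snap('scene','scene17')
g=im['pixels'][60:260,180:400,::-1]
cv2.imwrite('pics/z17.png',cv2.resize(g,None,fx=3,fy=3,interpolation=0))
P=np.array([pt(im,u,v) for u in range(226,278,2) for v in range(112,132,2)])
A=np.c_[P[:,1:],np.ones(len(P))]; c,*_=np.linalg.lstsq(A,P[:,0],rcond=None); print('lid', np.pi/2+np.arctan(c[1]),(P[:,0]-A@c).std())
im=snap('top','top17')
g=im['pixels'][165:210,240:330,::-1]
cv2.imwrite('pics/t17.png',cv2.resize(g,None,fx=8,fy=8,interpolation=0))
print(im['pixels'].mean(2)[184:190,266:290].mean(0).astype(int))
print(im['pixels'].mean(2)[192:197,266:290].mean(0).astype(int))
st()
"
```

```text
18.5 [ 0.5682 -0.2907  0.0135] w 0.0222 F [-3.9  8.8  9.1] toolx [ 1.    -0.026 -0.005] tooly [-0.    0.01 -1.  ] q [-0.58  0.54  1.63  0.    0.98 -0.56]
lid 1.621491962620187 0.0014534589550130146
[177 176 177 177 177 179 180 181 180 179 167 131  93  77  89 122 156 172
 177 176 173 172 170 170]
[156 155 157 159 162 162 162 160 158 156 148 130 114 115 131 145 152 154
 152 150 149 151 156 159]
18.6 [ 0.5682 -0.2907  0.0135] w 0.0225 F [-3.5  8.9  9.1] toolx [ 1.    -0.026 -0.005] tooly [-0.    0.01 -1.  ] q [-0.58  0.54  1.63  0.    0.98 -0.56]
```

View pics/z17.png

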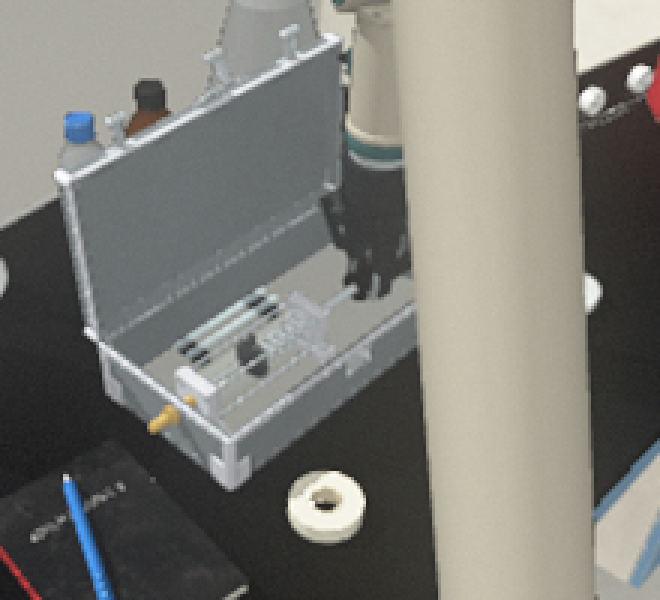

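View pics/t17.png

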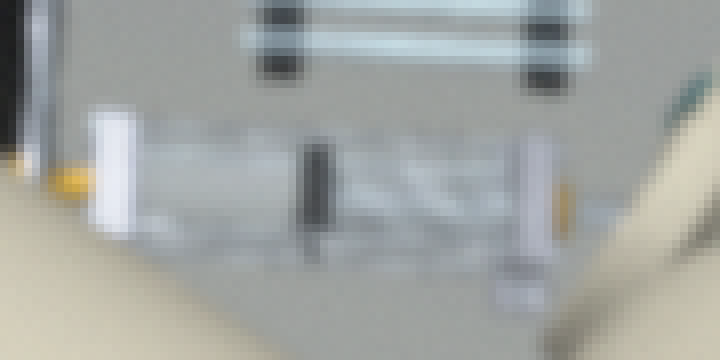

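The piston band's centroid (u ≈ 279.1) matches the ring's (279.2). The reading is steady, the lid is at about 1.62 rad and the grip is firm, so I'm handing in.

```bash
python3 -c "
from h import *
print(manip.sign_off()); st()"
```

```text
the job is handed in; nothing more can be done
None
the job is handed in; nothing more can be done
```

I handed the job in at about 18.6 s with the arm still holding the plunger at the marker ring. Sign-off gives no verdict, so what follows rests on my own last checks.

**What I did**
- **Hasp:** I swung it to about 0.8 rad (estimated from depth points). That also lifted the lid slightly.
- **Lid:** I raised it by the left lifting tab. The jaws slipped off at about 1.16 rad, so I pushed the lid upright with the closed fingers on its underside.
- **Plunger:** I gripped the spool, drew it about 54 mm in three steps and compared the piston with the ring in the top view after each one.

**Last checks**
- **Piston at the ring:** the centroids are at column 279.1 for the piston and 279.2 for the ring, under 1 mm apart. The piston now covers the ring, so I took the ring's column from the previous pictures. The ring moved only about 0.1 pixel between the first two.
- **Lid:** a plane fitted to the depth points gives 1.62 rad.
- **Holding still:** the reported tool position did not change over the last 0.1 s. The spring pulls about 9 N, and there was no sign of the grip slipping.
- **Things round the case:** the ones I could see looked undisturbed, but I did not measure each one. The timer, dropper bottle and stopper were hidden by the arm in the last picture.

**What disagreed**
- **Fingertips:** they measured about 20 mm behind the reported TCP, not 17 mm ahead as stated. My first close on the hasp missed above the tab because of this, and I used the measured offset from then on.
- **Grip width:** it read about 19 mm on the 24 mm rolls and 22 mm on the 24 mm spool.

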